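# Hang the passed rod bosses round the bend, tray the rejects

## Robot

A 6-joint arm with a two-finger parallel gripper is mounted at the origin on the work surface. World frame = base frame: x ahead of the robot, y to its left, z up, the work surface at z = 0. Lengths are in m, angles in rad, forces in N, time in s.
With the tool pointing down it reaches from about 0.35 to 0.975 m from the base axis. Payload 4.9 kg.
Tool frame: the origin (TCP) lies midway between the tips of the shut fingers; the grasp point (between the pads) lies 19 mm behind it; z points along the fingers, y is the line along which they close (so a half turn about z gives the same grasp; the last joint's range is limited). The gripper opens to 85 mm and grips with 20 to 120 N. Pads are 22 mm wide; open, the fingers measure 114 mm over their backs; the gripper's body (76 mm by 85 mm) begins 54 mm behind the grasp point. The pads swing forward as they close: fully open they stand 13 mm farther back than shut.
Start: joints at [-1.44, 0.053, 1.613, -0, 1.476, -0.119], TCP at [0.155, -0.606, 0.231] pointing down, gripper open.
Joint ranges: [-3.01, 3.01], [-1.01, 2.22], [0.06, 2.58], [-1.02, 4.17], [0.09, 2.62], [-3.14, 3.14]. Speed limits (rad/s): [2.57, 2.57, 3.14, 3.14, 3.14, 3.14].

## Interface

Orientations are given as a rotation vector (axis times angle).
In Python, from station import ctrl gives the robot as it stands. The module is installed in compiled form; this text tells all that it offers.
- The arm moves only by the shell command python3 -m handwheel 'ROWS' [OPENING] [FORCE]. ROWS is JSON, a list of rows, each a list of 2 entries, a list of its own where there are three numbers: the shift along the tool's x, y, z in cm, then the turn, a rotation vector about the tool's x, y, z in rad. In form: [[[tx, ty, tz], [ax, ay, az]], ...]. A call has 1 to 5 rows; each row is the pose to reach, as a shift and turn from the pose commanded when the call began, along the tool's axes at that moment; what a row does not reach only later rows make up. A row lasts 1/8 s, in which the tool goes at most 62.5 mm and 10.7 degrees, less where a joint would pass 70% of its speed; a pose out of reach is approached as far as the arm can. A call with a gripper value outside its range is refused whole. OPENING is the gripper's target within -1 to 1 (shut at 1, half-way at 0, fully open at -1), set as the call begins (- or left out, the last holds). The fingers move at their own pace and stop on an object; FORCE is the grip in N (left out, the last holds). Time passes only in rows, so rows that repeat a pose let the fingers close. It gives the time, the measured TCP pose, the force, the opening and the grip force at its end, in the units of the state.
- ctrl.get_obs(): the state, without advancing time (a new reading comes with each control period).
- ctrl.get_image(name): name is "scene" or "side" or "wrist"; returns the picture (384x512x3 uint8, blue, green, red); there is no depth.
- ctrl.calibration(name): a dict with "fx", "fy", "cx", "cy" (pixels), "k1" (the pictures are not rectified: a ray, as slopes to the right and down, at radius r is drawn at 1 + k1 r^2 times it, then the intrinsics apply), "R" (3x3) and "t" (3): a world point X has camera coordinates R X + t. Camera axes: x right, y down, z forward; pixel columns grow to the right and rows downward; lengths in m; the calibration is good to about 2 mm. A picture is of the moment at which its call begins: read the wrist's pose just before it. calibration takes no time and is no camera call; for the wrist camera it gives the pose at the moment of the call.
- ctrl.finish_job(): hands the job in; it is judged then, once.
Trained networks look in the newest picture that a camera, given by its name, has taken for a name from the list of things; names that differ only in an ending like _2 or _b are one class to them, and where a whole thing is asked for, a point or a joint stands for the part that bears it (a point fixed in the world has none). Each returns a list of dicts, best first, with "score" (0 to 1); they miss things now and then, are a little off and sometimes report something else, mostly with a low value. They report only what shows in the picture. A call takes as long as a camera call.
- ctrl.look_for(camera, query): "position" ([column, row] in pixels, amid what is visible of it).
- ctrl.landmark_of(camera, query): "position" ([column, row] in pixels: a listed point, or the origin of a listed thing).
The state is a dict: "t": time; "q": joint angles; "dq": joint speeds; "effort": joint torques, N m; "tool_pos": TCP position; "tool_rot": TCP orientation; "contact_force": force on the tool from outside, world axes, zero at the start; "wrist_torque": the same for the moment, N m; "opening": finger opening in m; "grip_force": force on a finger pad.
Only numpy, scipy, OpenCV 4.12 (cv2) and the standard library are available. Lean on these libraries where they do the work, as an engineer would, in place of code of your own. Each camera call takes 0.05 s, during which the arm holds its last target. There are 200 camera calls.

## Task

The stand bosses are back from inspection. Thread every boss with a round tag onto the open end of the bent rod and slide it round the bend without forcing it, so that it hangs on the rear leg, and stand every boss with an oblong tag upright in the reject tray. When all the passed ones are hung, slip the rubber end stop fully onto the short front leg to keep them on, and leave the glass flask, the beaker and the cork ring as they stand.

Things in the scene. Friction and masses are not known exactly. Their poses are not given: they have to be found in the camera images.
- rod: bent steel rod 12 mm thick, fixed, its legs level, centre line 140 mm above the bench. Origin: on the bench below the corner where the two legs' centre lines would meet. The short front leg runs along its x, the rear leg along its y; a quarter bend of 60 mm centre-line radius joins them. A thing hung on it by a 24 mm hole rests with the hole's centre 6 mm below the centre line.
- rod_tip (a point): open end of the rod, on its centre line: (-120, 0, 140) mm in the rod's frame; same axes. From here the front leg runs straight in +x for 60 mm to (-60, 0, 140), where the bend begins.
- rod_rear (a point): end of the bend, start of the rear leg, on the centre line: (0, 60, 140) mm in the rod's frame; same axes. The rear leg runs from here straight in +y for 160 mm, then turns down into the upright post at y = 235 mm, which stands on a round foot 84 mm across.
- tray: grey reject tray, fixed: 100 (x) by 220 (y) by 24 mm high outside, walls and floor 4 mm, divided by a 21 mm high wall across its middle into two nests, each 92 by 104 mm inside, centres at y = +54 and -54 mm. Origin: centre of the underside.
- stop: end stop of plain red-brown rubber: block 36 long (x), 46 wide (y), 64 mm high (z), 0.15 kg, with a black knob 20 mm across on top (to 81 mm). Round hole 24 mm across right through along x, its centre 43 mm above the underside; usable from either end. Origin: centre of the underside. Starts upright on the bench.
- passed1: dark-grey cast block on a steel shoe, 44 long (x), 60 wide (y), 54 mm high (z), 0.3 kg. Round hole 24 mm across right through along x, its centre 36 mm above the underside; usable from either end. A thumb-screw sticks out 16 mm low on the +y side (below 20 mm). Origin: centre of underside. Starts upright. PASSED: round white tag, 38 mm across, flat on top. May be absent.
- passed2: dark-grey cast block on a steel shoe, 44 long (x), 60 wide (y), 54 mm high (z), 0.3 kg. Round hole 24 mm across right through along x, its centre 36 mm above the underside; usable from either end. A thumb-screw sticks out 16 mm low on the +y side (below 20 mm). Origin: centre of underside. Starts upright. PASSED: round white tag, 38 mm across, flat on top. May be absent.
- passed3: dark-grey cast block on a steel shoe, 44 long (x), 60 wide (y), 54 mm high (z), 0.3 kg. Round hole 24 mm across right through along x, its centre 36 mm above the underside; usable from either end. A thumb-screw sticks out 16 mm low on the +y side (below 20 mm). Origin: centre of underside. Starts upright. PASSED: round white tag, 38 mm across, flat on top. May be absent.
- rejected1: dark-grey cast block on a steel shoe, 44 long (x), 60 wide (y), 54 mm high (z), 0.3 kg. Round hole 24 mm across right through along x, its centre 36 mm above the underside; usable from either end. A thumb-screw sticks out 16 mm low on the +y side (below 20 mm). Origin: centre of underside. Starts upright. REJECTED: oblong white tag, 52 by 11 mm, flat on top. May be absent.
- rejected2: dark-grey cast block on a steel shoe, 44 long (x), 60 wide (y), 54 mm high (z), 0.3 kg. Round hole 24 mm across right through along x, its centre 36 mm above the underside; usable from either end. A thumb-screw sticks out 16 mm low on the +y side (below 20 mm). Origin: centre of underside. Starts upright. REJECTED: oblong white tag, 52 by 11 mm, flat on top. May be absent.
- flask: bystander: conical glass flask, 84 mm across, 125 mm high, origin centre of the underside
- corkring: bystander: cork flask ring, 84 mm across, 28 mm high, lying flat, origin centre of the underside
- beaker: bystander: glass beaker, 72 mm across, 90 mm high, origin centre of the underside

How it is judged:
By the outcome, as a careful person would: the job done as asked, in the order asked, and still so for the second after the job is handed in, with the robot touching nothing.
Of passed1, passed2, passed3 only 2 to 3 are there at a start; the rules pass over those that are not, and their reading is None.
Of rejected1, rejected2 only 1 to 2 are there at a start; the rules pass over those that are not, and their reading is None.
At some moment in a run one of passed1, passed2, passed3, rejected1, rejected2 may be knocked a few centimetres aside while the robot is not near it.
It also fails if it takes over 210 s, if anything falls off the work surface, if the arm or the gripper's body presses on something with over 40 N, if the wrist force passes 120 N, or if a joint passes its speed limit or range.

## Working session

There is one attempt and no reset: what is moved stays moved. The work goes in short steps, Python scripts to look and compute and a shell command to move; the robot and the scene stay as the last step left them, time stands still between calls to the robot, and variables do not carry over. Pictures are saved under pics/ and viewed, at most 14 in all, crops included, and the job is handed in when it is done.

```bash
ls; mkdir -p pics
cat > h.py <<'E'
import numpy as np, cv2
from station import ctrl
from scipy.spatial.transform import Rotation as Ro
def cal(n):
    c=ctrl.calibration(n); return c,np.array(c["R"]),np.array(c["t"])
def ray(c,p):
    x=np.array([(p[0]-c["cx"])/c["fx"],(p[1]-c["cy"])/c["fy"]]); u=x.copy()
    for _ in range(20): u=x/(1+c["k1"]*(u@u))
    return np.array([u[0],u[1],1])
def toz(n,p,z,C=None):
    c,R,t=C or cal(n); o=-R.T@t; d=R.T@ray(c,p); return o+d*(z-o[2])/d[2]
def proj(n,X,C=None):
    c,R,t=C or cal(n); p=R@np.array(X)+t; u=p[:2]/p[2]; u=u*(1+c["k1"]*(u@u))
    return np.array([u[0]*c["fx"]+c["cx"],u[1]*c["fy"]+c["cy"]])
def snap(n,f=None):
    C=cal(n); im=ctrl.get_image(n)
    if f: cv2.imwrite("pics/"+f,im)
    return im,C
def pose():
    o=ctrl.get_obs(); return np.array(o["tool_pos"]),Ro.from_rotvec(o["tool_rot"]),o
E
python3 - <<'E'
from h import *
im1,C1=snap("scene"); im2,C2=snap("side")
cv2.imwrite("pics/a.png",im1);cv2.imwrite("pics/b.png",im2)
o=ctrl.get_obs();print(o)
for n in("scene","side"):
  for q in("rod","rod_tip","rod_rear","tray","stop","passed1","rejected1","flask","beaker","corkring"):
    z=.14 if "rod_" in q else 0
    for d in ctrl.landmark_of(n,q)[:4]:
        print(n,q,round(d["score"],2),np.round(d["position"]),np.round(toz(n,d["position"],z),3))
E
```

```text
pics
{'t': 0.1, 'q': array([-1.43998994e+00,  5.33105094e-02,  1.61418546e+00, -3.83534348e-05,
        1.47601732e+00, -1.18951970e-01]), 'dq': array([-0.00131301, -0.001108  , -0.0036849 ,  0.0006199 , -0.00020895,
       -0.00180407]), 'effort': array([ 6.43007388e-04, -3.94900811e+01, -3.71364212e+01, -7.60995840e-05,
        3.92766859e-03,  2.51889389e-06]), 'tool_pos': array([ 0.15442376, -0.60502159,  0.23015659]), 'tool_rot': array([-3.11522207e+00, -3.91067133e-01,  7.78027232e-05]), 'contact_force': array([ 0.21273339, -0.10870715,  0.0664221 ]), 'wrist_torque': array([-0.01779843,  0.03725059,  0.03953406]), 'grip_force': 0.0, 'opening': 0.08537386184136578}
scene rod_tip 0.84 [277. 169.] [0.518 0.02  0.14 ]
scene rod_rear 0.6 [316. 199.] [0.64  0.073 0.14 ]
scene tray 0.81 [357. 173.] [0.465 0.292 0.   ]
scene stop 0.81 [226. 250.] [ 0.617 -0.141  0.   ]
scene passed1 0.86 [120. 261.] [ 0.575 -0.4    0.   ]
scene passed1 0.84 [121. 219.] [ 0.44  -0.389  0.   ]
scene passed1 0.81 [178. 258.] [ 0.608 -0.261  0.   ]
scene passed1 0.68 [278. 169.] [0.382 0.075 0.   ]
scene r
[... 384 characters left out ...]
. 224.] [0.649 0.075 0.14 ]
side rod_rear 0.26 [261. 137.] [ 0.56  -0.268  0.14 ]
side tray 0.89 [270. 341.] [0.451 0.302 0.   ]
side stop 0.91 [230. 197.] [ 0.638 -0.128  0.   ]
side stop 0.59 [270. 344.] [0.451 0.31  0.   ]
side stop 0.31 [299. 144.] [ 0.446 -0.399 -0.   ]
side passed1 0.94 [251. 166.] [ 0.598 -0.272  0.   ]
side passed1 0.91 [263. 135.] [ 0.578 -0.427  0.   ]
side passed1 0.65 [298. 147.] [ 0.449 -0.384 -0.   ]
side rejected1 0.97 [286. 165.] [ 0.482 -0.289  0.   ]
side rejected1 0.69 [287. 200.] [ 0.462 -0.143  0.   ]
side flask 0.55 [192. 188.] [ 0.768 -0.148  0.   ]
side beaker 0.84 [318. 166.] [ 0.373 -0.304  0.   ]
side corkring 0.6 [254. 226.] [ 0.546 -0.032  0.   ]
```

Run:
```python
from h import *
a=cv2.imread("pics/a.png")[130:330,80:400];b=cv2.imread("pics/b.png")[110:370,150:350]
cv2.imwrite("pics/a1.png",cv2.resize(a,None,fx=2.5,fy=2.5,interpolation=cv2.INTER_CUBIC));cv2.imwrite("pics/b1.png",cv2.resize(b,None,fx=2.3,fy=2.3,interpolation=cv2.INTER_CUBIC))
```

```text
(no output)
```

View pics/a1.png

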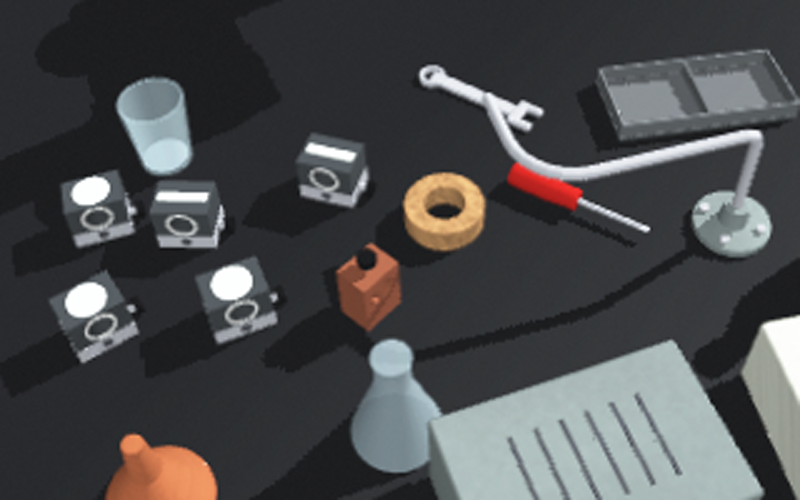

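View pics/b1.png

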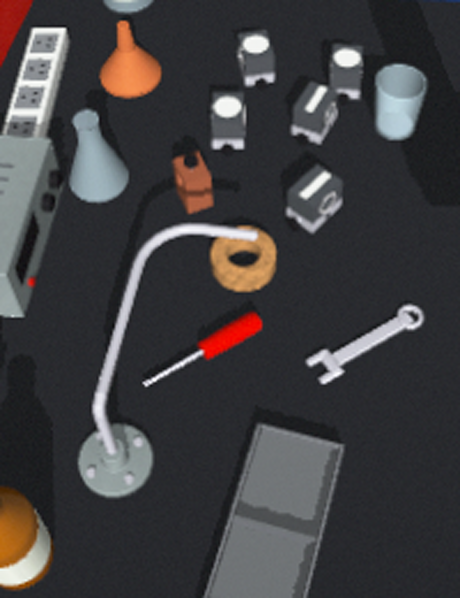

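Three round-tagged and two oblong-tagged bosses show. In a1.png the round tags are at (90,190), (86,300), (232,282), the oblong ones at (182,198), (330,152), and the stop is at (370,285). Next I go above the group for a closer look.

```bash
python3 -m handwheel '[[[6,-2.7,-1.8],[0,0,0.05]],[[12,-5.4,-3.6],[0,0,0.1]],[[18,-8,-5.4],[0,0,0.15]],[[24,-10.8,-7],[0,0,0.2]],[[29,-13,-8.5],[0,0,0.25]]]' -1 40; python3 -m handwheel '[[[5,-2.5,-1.8],[0,0,0]],[[9,-2.5,-3.5],[0,0,0]],[[9,-2.5,-3.5],[0,0,0]]]'
python3 - <<'E'
from h import *
im,C=snap("wrist","w1.png"); print(pose()[:2], pose()[1].as_matrix())
cv2.imwrite("pics/w1b.png",cv2.resize(im,(800,600)))
np.save("C1.npy",np.array([C],dtype=object),allow_pickle=True)
for q in("stop","passed1","rejected1","beaker"):
    for d in ctrl.landmark_of("wrist",q)[:4]:
        print(q,round(d["score"],2),np.round(d["position"]),np.round(toz("wrist",d["position"],0,C),3))
E
```

```text
t: 1.72
tool_pos: [0.3921, -0.4164, 0.3127]
tool_rot: [3.141, -0.003, 0.001]
contact_force: [-0.1, -0.5, -0.9]
opening: 0.0853
grip_force: 0.0
t: 2.1
tool_pos: [0.4832, -0.3923, 0.3485]
tool_rot: [3.14, 0.005, 0.003]
contact_force: [-0.7, -0.1, -0.6]
opening: 0.0851
grip_force: 0.0
(array([ 0.48166425, -0.39260411,  0.34738778]), Rotation.from_matrix(array([[ 9.99998893e-01,  1.48754513e-03,  3.37481830e-05],
                            [ 1.48756407e-03, -9.99998732e-01, -5.68268170e-04],
                            [ 3.29028157e-05,  5.68317743e-04, -9.99999838e-01]]))) [[ 9.99998893e-01  1.48754513e-03  3.37481830e-05]
 [ 1.48756407e-03 -9.99998732e-01 -5.68268170e-04]
 [ 3.29028157e-05  5.68317743e-04 -9.99999838e-01]]
stop 0.66 [70. 45.] [ 0.621 -0.132  0.   ]
passed1 0.92 [252. 174.] [ 0.438 -0.385  0.   ]
passed1 0.62 [263.  70.] [ 0.585 -0.4    0.   ]
passed1 0.6 [163.  60.] [ 0.6   -0.261 -0.   ]
rejected1 0.93 [ 91. 158.] [ 0.462 -0.143  0.   ]
rejected1 0.67 [192. 147.] [ 0.479 -0.296  0.   ]
```

View pics/w1b.png

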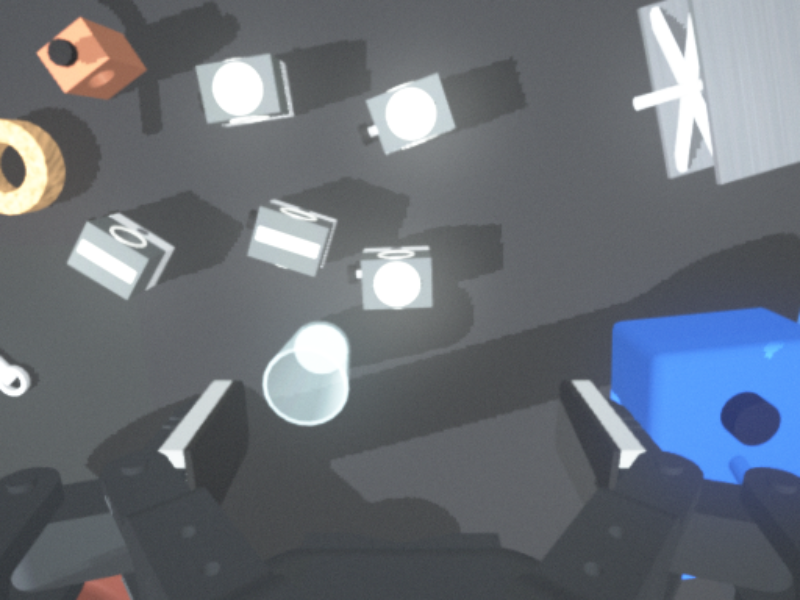

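The view from above shows passed tops at (397,284), (411,114), (238,90), rejected at (290,238), (107,262), and the stop at (90,58), turned about 35°. I now convert these to positions and yaws.

Run:
```python
from h import *
C=np.load("C1.npy",allow_pickle=True)[0]; C=(C[0],C[1],C[2])
im=cv2.imread("pics/w1.png")
m=(im.min(2)>225).astype(np.uint8)
n,l,s,c=cv2.connectedComponentsWithStats(m)
for i in range(1,n):
    if s[i,4]<150: continue
    if s[i,1]>210: continue
    pts=np.argwhere(l==i)[:,::-1].astype(float)
    P=np.array([toz("w",p,.054,C)[:2] for p in pts])
    r=cv2.minAreaRect((P*1000).astype(np.float32))
    print("tag px",c[i]*1.5625,"ctr",np.round(P.mean(0),4),r[1:],)
K={"A":[(361,260),(432,258),(433,308),(362,311)],"B":[(367,100),(441,73),(455,120),(383,154)],"C":[(196,66),(272,54),(282,115),(207,127)],
"S":[(37,54),(84,17),(147,70),(104,100)]}
for k,v in K.items():
    P=np.array([toz("w",np.array(p)/1.5625,.054 if k!="S" else .064,C)[:2] for p in v])
    for i in range(4):
        e=P[(i+1)%4]-P[i]; print(k,i,np.round(P[i],3),"len",round(np.hypot(*e)*1000),"dir",round(np.degrees(np.arctan2(e[1],e[0]))%180,1))
print(-C[1].T@C[2])
```

```text
tag px [679.43008353  87.64130904] ctr [ 0.6016 -0.612 ] ((129.695068359375, 56.92470169067383), 17.817947387695312)
tag px [238.02505061  90.67560729] ctr [ 0.5966 -0.2621] ((48.5321044921875, 39.85651397705078), 7.409379959106445)
tag px [410.22727273 113.79147074] ctr [ 0.5788 -0.3978] ((46.528358459472656, 40.19443130493164), 21.485061645507812)
tag px [286.54680024 241.54829545] ctr [ 0.4763 -0.2946] ((54.604217529296875, 13.569164276123047), 72.25411987304688)
tag px [105.69469975 260.81495098] ctr [ 0.4598 -0.1361] ((54.58843994140625, 14.436042785644531), 56.97785949707031)
tag px [396.26872325 283.30732882] ctr [ 0.4403 -0.3869] ((40.116207122802734, 38.968441009521484), 0.1868138462305069)
tag px [318.42751511 359.81487478] ctr [ 0.3691 -0.3172] ((96.92681884765625, 76.02568817138672), 0.3657171428203583)
A 0 [ 0.461 -0.357] len 60 dir 91.8
A 1 [ 0.463 -0.417] len 44 dir 2.2
A 2 [ 0.418 -0.419] len 62 dir 92.7
A 3 [ 0.415 -0.357] len 45 dir 0.1
B 0 [ 0.589 -0.364] len 61 dir 109.4
B 1 [ 0.609 -0.421] len 37 dir 18.6
B 2 [ 0.574 -0.433] len 63 dir 114.9
B 3 [ 0.548 -0.376] len 43 dir 16.7
C 0 [ 0.615 -0.23 ] len 61 dir 97.6
C 1 [ 0.624 -0.29 ] len 46 dir 7.1
C 2 [ 0.578 -0.296] len 62 dir 98.1
C 3 [ 0.569 -0.235] len 46 dir 6.2
S 0 [ 0.626 -0.108] len 49 dir 121.4
S 1 [ 0.651 -0.149] len 60 dir 49.1
S 2 [ 0.612 -0.195] len 43 dir 120.0
S 3 [ 0.59  -0.158] len 61 dir 54.6
[ 0.55294457 -0.39031921  0.49042471]
```

```bash
python3 -m handwheel '[[[-2,-0.3,5],[0,0,-0.01]],[[-4.2,-0.6,10],[0,0,-0.025]],[[-4.2,-0.6,16],[0,0,-0.025]],[[-4.2,-0.6,22],[0,0,-0.025]],[[-4.2,-0.6,26],[0,0,-0.025]]]' -1 40; python3 -m handwheel '[[[0,0,3.5],[0,0,0]],[[0,0,7],[0,0,0]],[[0,0,7],[0,0,0]]]'; python3 -m handwheel '[[[0,0,0],[0,0,0]],[[0,0,0],[0,0,0]],[[0,0,0],[0,0,0]],[[0,0,0],[0,0,0]],[[0,0,0],[0,0,0]]]' 1 40
```

```text
t: 2.98
tool_pos: [0.4363, -0.3857, 0.0833]
tool_rot: [-3.138, -0.036, 0.005]
contact_force: [0.2, -0.6, 0.3]
opening: 0.0855
grip_force: 0.0
t: 3.35
tool_pos: [0.4358, -0.3847, 0.0135]
tool_rot: [-3.135, -0.037, 0.008]
contact_force: [-0.8, 0.1, 0.5]
opening: 0.0854
grip_force: 0.0
t: 3.98
tool_pos: [0.4399, -0.3884, 0.0196]
tool_rot: [3.138, 0.039, 0.003]
contact_force: [-2.3, -1.1, 7.1]
opening: 0.0593
grip_force: 45.6
```

```bash
python3 -m handwheel '[[[0,0,-0.6],[0,0,0]],[[0,0,-0.6],[0,0,0]],[[0,0,-0.6],[0,0,0]]]'; python3 -m handwheel '[[[0,0,-4],[0,0,0]],[[0,0,-10],[0,0,0]],[[0,0,-10],[0,0,0]],[[0,0,-10],[0,0,0]]]'
python3 - <<'E'
from h import *
im,C=snap("wrist","w2.png"); p=pose();print(p[0],p[2]["opening"],p[2]["contact_force"])
im,C=snap("side"); 
for i in range(3):
  snap("side");print(pose()[0])
u=proj("side",p[0]); x,y=map(int,u)
cv2.imwrite("pics/s2.png",cv2.resize(im[y-50:y+50,x-65:x+65],None,fx=5,fy=5))
E
```

```text
t: 4.35
tool_pos: [0.4385, -0.3862, 0.0223]
tool_rot: [-3.14, -0.039, 0.001]
contact_force: [0.0, 0.2, -2.6]
opening: 0.0589
grip_force: 44.7
t: 4.85
tool_pos: [0.4385, -0.3863, 0.1222]
tool_rot: [-3.14, -0.039, 0.001]
contact_force: [0.1, 0.5, -3.1]
opening: 0.0596
grip_force: 45.1
[ 0.43791949 -0.38568517  0.12091211] 0.05922185957210479 [-0.74115443  0.56503709 -3.9566061 ]
[ 0.43767608 -0.38546398  0.12023508]
[ 0.43785374 -0.38563717  0.12048031]
[ 0.43800902 -0.38586096  0.1208517 ]
```

View pics/s2.png

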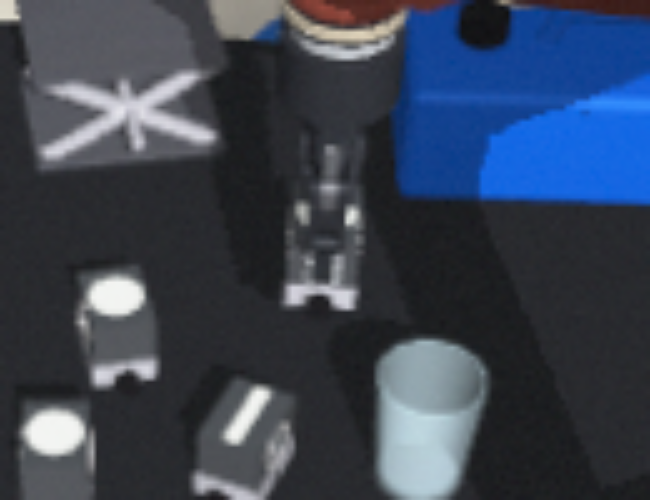

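Boss A is held square and lifted clear. Carrying on to the rod tip for a close look.

```bash
python3 -m handwheel '[[[0.3,-4,-5],[0,0,0]],[[0.7,-10,-6],[0,0,0]],[[1,-16,-6],[0,0,0]],[[1.4,-22,-6],[0,0,0]],[[1.6,-28,-6],[0,0,0]]]'; python3 -m handwheel '[[[0,-6,0],[0,0,0]],[[0.2,-11.5,0],[0,0,0]],[[0.2,-11.5,0],[0,0,0]],[[0.2,-11.5,0],[0,0,0]]]';  python3 - <<'E'
from h import *
im,C=snap("wrist","w3.png"); p=pose();print(p[0])
cv2.imwrite("pics/w3b.png",cv2.resize(im,(800,600)))
for q in("rod_tip","rod_rear"):
    for d in ctrl.landmark_of("wrist",q)[:2]:
        print(q,round(d["score"],2),np.round(d["position"]),np.round(toz("wrist",d["position"],.14,C),4))
E
```

```text
t: 5.72
tool_pos: [0.4474, -0.1046, 0.1823]
tool_rot: [-3.141, -0.038, 0.001]
contact_force: [1.0, -0.5, -3.1]
opening: 0.0596
grip_force: 45.6
t: 6.22
tool_pos: [0.4468, 0.0084, 0.1825]
tool_rot: [3.141, 0.04, -0.002]
contact_force: [0.6, -0.1, -2.4]
opening: 0.0596
grip_force: 45.8
[0.44692051 0.00780272 0.18259061]
rod_tip 0.83 [249.  91.] [0.5181 0.0162 0.14  ]
```

View pics/w3b.png

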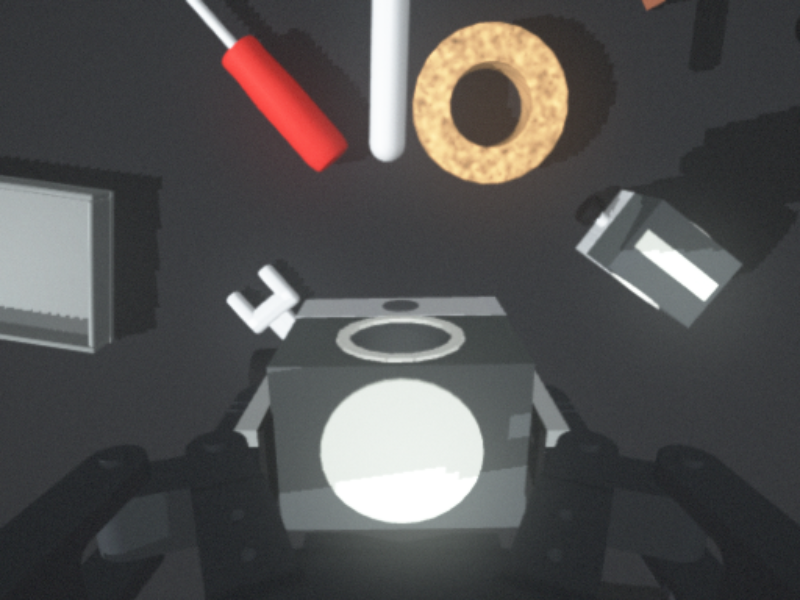

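The boss is square in the fingers. Its ring centre is at (401,340) and its tag at (402,450), with the rod tip at (387,160) and the rod running straight up the picture. The tray's near corner is at (112,190).

Run:
```python
from h import *
C=cal("wrist"); p=pose();T=p[0];f=lambda *a:np.array(a)/1.5625
print(T, p[1].as_matrix()[:,0])
for a in [(387,161),(388,130),(389,80),(391,2)]: print("rod",np.round(toz("w",f(*a),.14,C),4))
o=-C[1].T@C[2]
for nm,a in(("ring",(401,340)),):
    d=C[1].T@ray(C[0],f(*a))
    for x in(.0205,.022,.0235,): print(nm,np.round(o+d*(T[0]+x-o[0])/d[0],4))
for a in [(402,450),(282,318),(533,318),(270,366),(534,366),(286,528),(519,528)]:
  print(a,np.round(toz("w",f(*a),T[2]-.018+.054,C)-T,4))
```

```text
[0.44707959 0.00731028 0.18280609] [ 9.99743580e-01  2.26379581e-02 -5.45704782e-04]
rod [0.5121 0.0153 0.14  ]
rod [0.5223 0.0152 0.14  ]
rod [0.5382 0.0151 0.14  ]
rod [0.562  0.0149 0.14  ]
ring [0.4676 0.0095 0.1939]
ring [0.4691 0.0095 0.1979]
ring [0.4706 0.0095 0.2018]
(402, 450) [0.003  0.0015 0.036 ]
(282, 318) [0.0343 0.0277 0.036 ]
(533, 318) [ 0.0355 -0.0256  0.036 ]
(270, 366) [0.0232 0.0308 0.036 ]
(534, 366) [ 0.0245 -0.0269  0.036 ]
(286, 528) [-0.0197  0.0292  0.036 ]
(519, 528) [-0.0183 -0.0275  0.036 ]
```

```bash
python3 -m handwheel '[[[0,-0.6,3],[0,0,0.04]],[[0,-0.6,5.7],[0,0,0.04]],[[0,-0.6,5.7],[0,0,0.04]]]'; python3 -m handwheel '[[[2,0,0],[0,0,0]],[[4,0,0],[0,0,0]],[[5,0,0],[0,0,0]]]'; python3 -m handwheel '[[[2,0,0],[0,0,0]],[[4,0,0],[0,0,0]],[[5,0,0],[0,0,0]],[[5,0,0],[0,0,0]]]'
python3 - <<'E'
from h import *
im,C=snap("wrist","w4.png"); p=pose();print(p[0],p[2]["contact_force"],p[2]["wrist_torque"],p[1].as_matrix()[:,0])
cv2.imwrite("pics/w4b.png",cv2.resize(im,(800,600)))
for d in ctrl.landmark_of("wrist","rod_rear")[:2]:
        print(round(d["score"],2),np.round(d["position"]),np.round(toz("wrist",d["position"],.14,C),4))
E
```

```text
t: 6.75
tool_pos: [0.445, 0.0137, 0.1235]
tool_rot: [-3.141, 0.027, 0.009]
contact_force: [0.4, -0.9, -3.0]
opening: 0.0597
grip_force: 45.6
t: 7.12
tool_pos: [0.4986, 0.0129, 0.1277]
tool_rot: [3.141, -0.026, 0.003]
contact_force: [0.3, -0.3, -2.0]
opening: 0.0595
grip_force: 45.8
t: 7.62
tool_pos: [0.5472, 0.0127, 0.1264]
tool_rot: [3.141, -0.024, -0.0]
contact_force: [-0.4, 1.0, -2.7]
opening: 0.0592
grip_force: 45.8
[0.54666148 0.01284725 0.12615989] [ 0.14185495 -0.4423529  -2.64619369] [ 0.00541361 -0.01401388 -0.00750052] [ 9.99880768e-01 -1.54298867e-02 -6.06313686e-04]
0.62 [81. 40.] [0.6378 0.0764 0.14  ]
```

View pics/w4b.png

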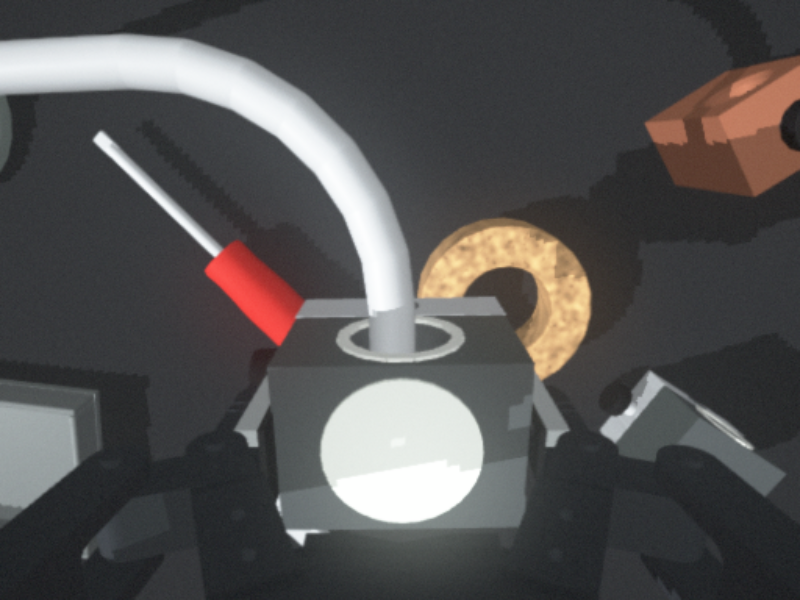

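Threaded with no side force: the rod enters the ring a little left of centre, about (391,335) against the ring's (401,340). The bend runs up to (130,60) and off to the left. I fit the rod's geometry from this picture.

Run:
```python
from h import *
from scipy.optimize import least_squares
im=cv2.imread("pics/w4.png"); C=cal("wrist"); p=pose();print(p[0])
m=(im.min(2)>125).astype(np.uint8)
m[190:]=0; m[:,262:]=0
n,l,s,c=cv2.connectedComponentsWithStats(m); i=1+np.argmax(s[1:,4]); m=(l==i).astype(np.uint8)
d=cv2.distanceTransform(m,cv2.DIST_L2,5)
# ridge
r=(d>=cv2.dilate(d,np.ones((5,5)))-.3)&(d>8)
P=np.array([toz("w",q,.14,C)[:2] for q in np.argwhere(r)[:,::-1].astype(float)])
def res(v):
    x,y,a=v; c,s=np.cos(a),np.sin(a); Q=(P-[x,y])@np.array([[c,-s],[s,c]])  # rod frame
    X,Y=Q.T
    return np.where(X<-60,Y,np.where(Y>60,X,np.hypot(X+.06,Y-.06)-.06)) if 0 else np.where(X<-.06,Y,np.where(Y>.06,X,np.hypot(X+.06,Y-.06)-.06))
o=least_squares(res,[.635,.015,0],loss="soft_l1",f_scale=.002); v=o.x
print("rod",np.round(v[:2],4),"deg",np.degrees(v[2]),"rms",np.sqrt(np.mean(o.fun**2)),len(P),P.min(0),P.max(0))
R=np.array([[np.cos(v[2]),-np.sin(v[2])],[np.sin(v[2]),np.cos(v[2])]])
for q in([-.12,0],[0,.06],[0,.22],[0,.235]): print(q,np.round(v[:2]+R@q,4))
```

```text
[0.54635019 0.01290273 0.12599733]
rod [0.6363 0.0163] deg -0.6364155002135288 rms 0.00016216282903585674 275 [0.58575789 0.01774166] [0.63751202 0.10760823]
[-0.12, 0] [0.5163 0.0176]
[0, 0.06] [0.6369 0.0763]
[0, 0.22] [0.6387 0.2363]
[0, 0.235] [0.6389 0.2513]
```

```bash
cat > plan.py <<'E'
from h import *
V=np.array([.6363,.0163]);A=np.radians(-.64)
RA=lambda a:np.array([[np.cos(a),-np.sin(a)],[np.sin(a),np.cos(a)]])
def cl(s):
    L=.03*np.pi
    if s<0: return np.array([-.06+s,0])
    if s>L: return np.array([0,.06+s-L])
    t=s/.06; return np.array([-.06+.06*np.sin(t),.06-.06*np.cos(t)])
def bp(s):
    a,b,m=cl(s-.016),cl(s+.016),cl(s)
    return V+RA(A)@((a+b)/4+m/2), A+np.arctan2(*(b-a)[::-1])
def tool(s,off):  # off = boss centre relative to tool, (along heading, left)
    c,h=bp(s); return np.r_[c-RA(h)@off,h]
def yaw(p): x=p[1].as_matrix()[:,0]; return np.arctan2(x[1],x[0])
def rows(poses,z,per=5):
    """poses [x,y,yaw]; first = current measured; prints rows per call"""
    b=poses[0]; n=0; 
    for i in range(1,len(poses),per):
        print("call")
        for q in poses[i:i+per]:
            d=RA(-b[2])@(q[:2]-b[:2]); print("  [[%.1f,%.1f,0],[0,0,%.2f]]"%(d[0]*100,-d[1]*100,-(q[2]-b[2])))
        b=poses[min(i+per,len(poses))-1]
E
python3 - <<'E'
from plan import *
p=pose();T=p[0];off=np.array([0,.0015])
ss=[-.018+.0092*k for k in range(0,15)]+[.135,.16,.185,.21,.224]
print(T,yaw(p)); rows([np.r_[T[:2],yaw(p)]]+[tool(s,off) for s in ss],0)
E
```

```text
[0.54635019 0.01290273 0.12599733] -0.015346870885517993
call
  [[1.2,-0.3,0],[0,0,-0.00]]
  [[2.1,-0.3,0],[0,0,-0.02]]
  [[3.0,-0.4,0],[0,0,-0.07]]
  [[4.0,-0.5,0],[0,0,-0.17]]
  [[4.9,-0.7,0],[0,0,-0.32]]
call
  [[0.9,-0.1,0],[0,0,-0.15]]
  [[1.8,-0.3,0],[0,0,-0.31]]
  [[2.7,-0.6,0],[0,0,-0.46]]
  [[3.5,-1.1,0],[0,0,-0.61]]
  [[4.2,-1.7,0],[0,0,-0.77]]
call
  [[0.9,-0.1,0],[0,0,-0.15]]
  [[1.8,-0.3,0],[0,0,-0.30]]
  [[2.7,-0.6,0],[0,0,-0.41]]
  [[3.5,-1.0,0],[0,0,-0.47]]
  [[4.4,-1.4,0],[0,0,-0.49]]
call
  [[2.4,0.0,0],[0,0,-0.00]]
  [[4.9,0.0,0],[0,0,-0.00]]
  [[7.4,0.0,0],[0,0,-0.00]]
  [[9.9,0.0,0],[0,0,-0.00]]
  [[11.3,-0.0,0],[0,0,-0.00]]
```

```bash
python3 -m handwheel '[[[1.2,-0.3,0],[0,0,0]],[[2.1,-0.3,0],[0,0,-0.02]],[[3.0,-0.4,0],[0,0,-0.07]],[[4.0,-0.5,0],[0,0,-0.17]],[[4.9,-0.7,0],[0,0,-0.32]]]'; python3 -m handwheel '[[[0.9,-0.1,0],[0,0,-0.15]],[[1.8,-0.3,0],[0,0,-0.31]],[[2.7,-0.6,0],[0,0,-0.46]]]'
python3 - <<'E'
from plan import *
p=pose();print(p[0],yaw(p),p[2]["wrist_torque"],tool(-.018+.0092*7,np.array([0,.0015])),tool(-.018+.0092*4,np.array([0,.0015])))
E
```

```text
t: 8.35
tool_pos: [0.5968, 0.0193, 0.126]
tool_rot: [3.104, 0.485, 0.0]
contact_force: [0.3, 0.1, -2.8]
opening: 0.0594
grip_force: 45.7
t: 8.72
tool_pos: [0.6207, 0.0332, 0.126]
tool_rot: [2.911, 1.181, -0.0]
contact_force: [-0.2, 0.5, -3.9]
opening: 0.0598
grip_force: 45.7
[0.62071871 0.03320983 0.12596144] 0.7704918213507065 [-0.02407494  0.02150444  0.00118249] [0.61870677 0.0332478  0.76216323] [0.59495993 0.01926503 0.30216323]
```

No contact force. Two more rows of the bend, then down the rear leg; I re-base on the measured pose.

Run:
```python
from plan import *
p=pose();T=p[0];off=np.array([0,.0015])
ss=[-.018+.0092*k for k in range(8,15)]+[.14,.17,.20,.224]
rows([np.r_[T[:2],yaw(p)]]+[tool(s,off) for s in ss],0)
```

```text
call
  [[0.8,-0.2,0],[0,0,-0.15]]
  [[1.7,-0.4,0],[0,0,-0.30]]
  [[2.5,-0.7,0],[0,0,-0.45]]
  [[3.3,-1.2,0],[0,0,-0.60]]
  [[4.1,-1.8,0],[0,0,-0.71]]
call
  [[0.9,-0.0,0],[0,0,-0.06]]
  [[1.8,-0.1,0],[0,0,-0.08]]
  [[4.8,-0.3,0],[0,0,-0.08]]
  [[7.7,-0.6,0],[0,0,-0.08]]
  [[10.7,-0.8,0],[0,0,-0.08]]
call
  [[2.4,-0.0,0],[0,0,-0.00]]
```

```bash
python3 -m handwheel '[[[0.8,-0.2,0],[0,0,-0.15]],[[1.7,-0.4,0],[0,0,-0.3]],[[2.5,-0.7,0],[0,0,-0.45]],[[3.3,-1.2,0],[0,0,-0.6]],[[4.1,-1.8,0],[0,0,-0.71]]]'; python3 -m handwheel '[[[0.9,0,0],[0,0,-0.06]],[[1.8,-0.1,0],[0,0,-0.08]],[[4.8,-0.3,0],[0,0,-0.08]],[[7.7,-0.6,0],[0,0,-0.08]]]';  python3 - <<'E'
from plan import *
p=pose();T=p[0];off=np.array([0,.0015])
im,C=snap("wrist","w5.png"); cv2.imwrite("pics/w5b.png",cv2.resize(im,(800,600)))
print(T,yaw(p),p[2]["wrist_torque"]);rows([np.r_[T[:2],yaw(p)]]+[tool(s,off) for s in [.224]],0)
E
```

```text
t: 9.35
tool_pos: [0.6377, 0.0748, 0.1259]
tool_rot: [-2.321, -2.118, 0.0]
contact_force: [-0.5, 0.5, -3.0]
opening: 0.0593
grip_force: 45.7
t: 9.85
tool_pos: [0.6387, 0.1525, 0.126]
tool_rot: [-2.24, -2.203, -0.0]
contact_force: [0.1, 0.1, -2.0]
opening: 0.059
grip_force: 45.7
[0.63874255 0.15247081 0.12598295] 1.5540905275661452 [ 0.04554452  0.0144825  -0.01486441]
call
  [[5.4,0.0,0],[0,0,-0.01]]
```

View pics/w5b.png

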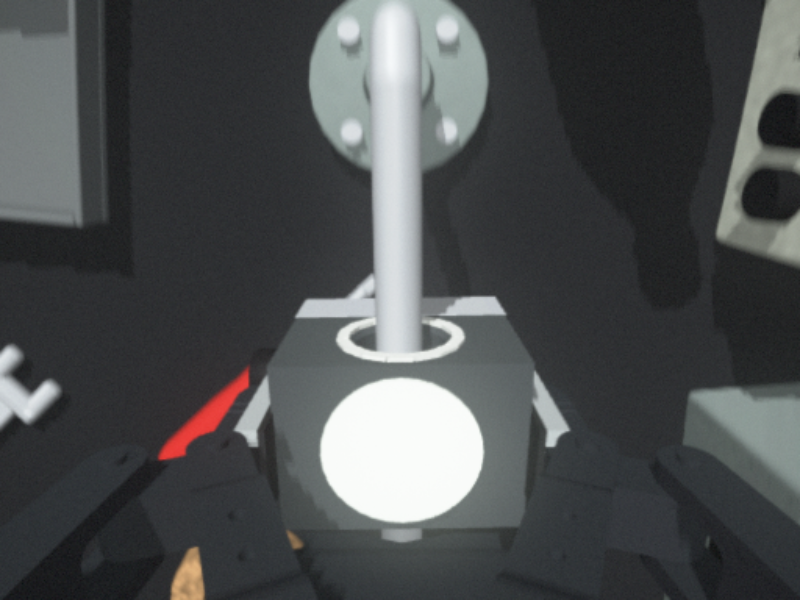

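Centred: the rod at (400,340) runs through the middle of the ring. I finish the slide, lower onto the rod, release and rise.

```bash
python3 -m handwheel '[[[2.6,0,0],[0,0,0]],[[5.2,0,0],[0,0,0]],[[5.2,0,0],[0,0,0]],[[5.2,0,0.6],[0,0,0]],[[5.2,0,0.6],[0,0,0]]]'; python3 -m handwheel '[[[0,0,0],[0,0,0]],[[0,0,0],[0,0,0]],[[0,0,0],[0,0,0]],[[0,0,-1],[0,0,0]],[[0,0,-4],[0,0,0]]]' -1; python3 -m handwheel '[[[0,0,-6],[0,0,0]],[[0,0,-10],[0,0,0]],[[0,0,-10],[0,0,0]]]'
python3 - <<'E'
from plan import *
p=pose();T=p[0]
im,C=snap("wrist","w6.png"); im2,_=snap("side","s6.png"); sc,_=snap("scene","c6.png")
d=RA(-yaw(p))@(np.array([.579,-.398])-T[:2]);print(T,yaw(p),"to B tool",d[0],-d[1])
tm=(im.min(2)>200).astype(np.uint8);n,l,s,c=cv2.connectedComponentsWithStats(tm)
for i in range(1,n):
  if s[i,4]>800: print(c[i],s[i],toz("w",c[i],.152,C))
for q in("passed1","rejected1","stop"):
  for d in ctrl.landmark_of("side",q)[:4]: print(q,round(d["score"],2),np.round(d["position"]),np.round(toz("side",d["position"],0),3))
cv2.imwrite("pics/s6b.png",cv2.resize(im2[120:370,160:340],None,fx=2.4,fy=2.4,interpolation=cv2.INTER_CUBIC))
E
```

```text
t: 10.52
tool_pos: [0.6388, 0.2027, 0.1188]
tool_rot: [-2.239, -2.202, 0.003]
contact_force: [0.2, -0.2, -3.1]
opening: 0.0596
grip_force: 45.8
t: 11.15
tool_pos: [0.6381, 0.2034, 0.1589]
tool_rot: [-2.238, -2.202, 0.005]
contact_force: [0.5, 0.5, -0.3]
opening: 0.0856
grip_force: 0.0
t: 11.52
tool_pos: [0.6418, 0.2042, 0.2673]
tool_rot: [2.235, 2.2, 0.014]
contact_force: [0.4, -0.3, 0.6]
opening: 0.0856
grip_force: 0.0
[0.6417505  0.20421502 0.26731769] 1.5549465952634756 to B tool -0.6031339182609522 -0.05319807360994968
[467.40686389 115.25227114] [  412    19   100   181 12879] [0.80685065 0.25897198 0.152     ]
[251.5090379  185.60874636] [ 228  163   48   46 1715] [0.63909153 0.20564808 0.152     ]
passed1 0.55 [198. 275.] [0.672 0.151 0.   ]
rejected1 0.57 [288. 198.] [ 0.457 -0.15  -0.   ]
rejected1 0.53 [286. 165.] [ 0.478 -0.289 -0.   ]
stop 0.79 [230. 196.] [ 0.639 -0.134  0.   ]
stop 0.63 [286. 201.] [ 0.462 -0.14  -0.   ]
```

View pics/s6b.png

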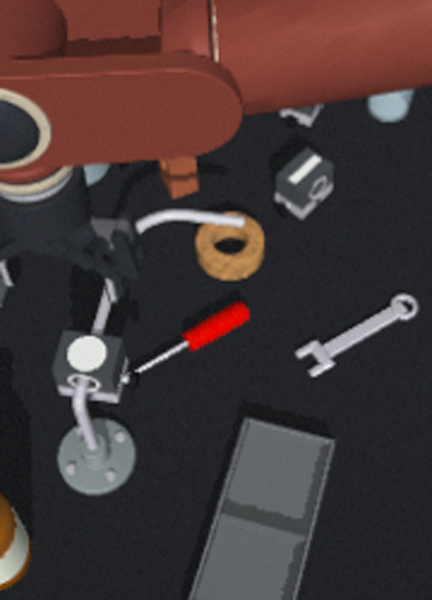

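Boss 1 hangs on the rear leg near (88,365). Next is boss B, with a quick relook on arrival in case something was knocked aside.

```bash
python3 -m handwheel '[[[-6,-1.2,-2],[0,0,0]],[[-12,-2.4,-2],[0,0,0.15]],[[-18,-3.7,-2],[0,0,0.3]],[[-24,-5,-2],[0,0,0.45]],[[-30,-6.2,-2],[0,0,0.6]]]';  python3 - <<'E'
from plan import *
p=pose();rows([np.r_[p[0][:2],yaw(p)],np.array([.505,-.36,.36])],0)
E
```

```text
t: 12.45
tool_pos: [0.5714, -0.097, 0.2787]
tool_rot: [-2.793, -1.436, 0.002]
contact_force: [0.7, 0.1, -0.3]
opening: 0.0855
grip_force: 0.0
call
  [[-25.3,9.9,0],[0,0,0.59]]
```

```bash
python3 -m handwheel '[[[-6,2.2,-2],[0,0,0.15]],[[-11,4.4,-3],[0,0,0.3]],[[-16,6.5,-3],[0,0,0.45]],[[-21,8.5,-3],[0,0,0.59]],[[-25.3,9.9,-3],[0,0,0.59]]]'; python3 -m handwheel '[[[0,0,0],[0,0,0]]]'
cat > tags.py <<'E'
from plan import *
def tags(im,C,z=.054):
    m=(im.min(2)>215).astype(np.uint8); n,l,s,c=cv2.connectedComponentsWithStats(m); out=[]
    for i in range(1,n):
        if s[i,4]<150: continue
        pts=np.argwhere(l==i)[:,::-1].astype(float)
        P=np.array([toz("w",q,z,C)[:2] for q in pts]); r=cv2.minAreaRect((P*1000).astype(np.float32))
        if max(r[1])>65 or max(r[1])<25: continue
        print("tag px",np.round(c[i]*1.5625),"ctr",np.round(P.mean(0),4),"size",np.round(r[1]),"ang",round(r[2],1))
E
python3 - <<'E'
from tags import *
im,C=snap("wrist","w7.png");p=pose();print(p[0],yaw(p))
tags(im,C); cv2.imwrite("pics/w7b.png",cv2.resize(im,(800,600)))
E
```

```text
t: 13.08
tool_pos: [0.5061, -0.3607, 0.3085]
tool_rot: [-3.088, -0.567, 0.002]
contact_force: [0.3, 0.0, -0.5]
opening: 0.0851
grip_force: 0.0
t: 13.2
tool_pos: [0.5056, -0.3613, 0.3081]
tool_rot: [-3.089, -0.563, 0.003]
contact_force: [0.1, 1.3, -0.3]
opening: 0.085
grip_force: 0.0
[ 0.50633075 -0.35981812  0.30843044] 0.36242794471445794
tag px [318.  70.] ctr [ 0.5992 -0.2609] size [39. 39.] ang 20.1
tag px [486. 165.] ctr [ 0.5801 -0.3975] size [39. 39.] ang 67.1
tag px [105. 194.] ctr [ 0.4601 -0.1359] size [54. 13.] ang 56.4
tag px [309. 246.] ctr [ 0.4768 -0.2944] size [54. 13.] ang 72.0
tag px [789. 453.] ctr [ 0.4506 -0.7507] size [56. 26.] ang 34.4
```

View pics/w7b.png

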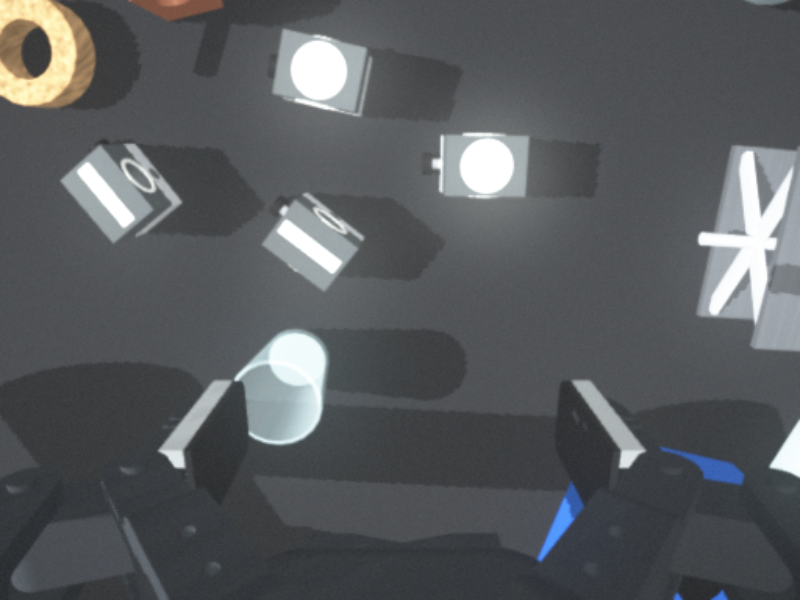

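Nothing moved. B's tag is at (486,165), square to the tool; the other tags are at (318,70), (309,246), (105,194).

```bash
python3 -m handwheel '[[[2.5,3,5],[0,0,0]],[[5.6,6.1,10],[0,0,0]],[[5.6,6.1,16],[0,0,0]],[[5.6,6.1,22],[0,0,0]],[[5.6,6.1,25],[0,0,0]]]' -1 40; python3 -m handwheel '[[[0,0,2],[0,0,0]],[[0,0,3.7],[0,0,0]],[[0,0,3.7],[0,0,0]]]'; python3 -m handwheel '[[[0,0,0],[0,0,0]],[[0,0,0],[0,0,0]],[[0,0,0],[0,0,0]],[[0,0,0],[0,0,0]],[[0,0,0],[0,0,0]]]' 1 40;  python3 -m handwheel '[[[0,0,-1],[0,0,0]],[[0,0,-6],[0,0,0]],[[0,0,-12],[0,0,0]],[[0,0,-15],[0,0,0]],[[0,0,-15],[0,0,0]]]'
python3 - <<'E'
from plan import *
p=pose();print(p[0],yaw(p))
rows([np.r_[p[0][:2],yaw(p)],np.r_[.447,.015,A]],0)
E
```

```text
t: 13.88
tool_pos: [0.5795, -0.3921, 0.054]
tool_rot: [-3.082, -0.572, 0.008]
contact_force: [0.1, -0.6, -1.6]
opening: 0.0855
grip_force: 0.0
t: 14.25
tool_pos: [0.5811, -0.3954, 0.0224]
tool_rot: [-3.088, -0.57, 0.001]
contact_force: [-0.0, -0.3, 0.3]
opening: 0.0853
grip_force: 0.0
t: 14.88
tool_pos: [0.5826, -0.3973, 0.0256]
tool_rot: [3.086, 0.569, 0.004]
contact_force: [0.6, -1.5, 6.5]
opening: 0.0594
grip_force: 47.1
t: 15.5
tool_pos: [0.5823, -0.3968, 0.1764]
tool_rot: [3.085, 0.569, 0.005]
contact_force: [0.2, -0.6, -3.2]
opening: 0.0592
grip_force: 46.2
[ 0.58228875 -0.39683147  0.17641029] 0.3648438075328718
call
  [[2.1,-43.3,0],[0,0,0.38]]
```

```bash
python3 -m handwheel '[[[0.3,-6,-1],[0,0,0.08]],[[0.6,-12,-1],[0,0,0.16]],[[0.9,-18,-1],[0,0,0.24]],[[1.2,-24,-1],[0,0,0.32]],[[1.5,-30,-1],[0,0,0.38]]]'
python3 - <<'E'
from plan import *
p=pose();print(p[0],yaw(p))
rows([np.r_[p[0][:2],yaw(p)],np.r_[.447,.015,A]],0)
E
```

```text
t: 16.12
tool_pos: [0.4855, -0.1079, 0.1793]
tool_rot: [-3.139, 0.028, 0.009]
contact_force: [0.6, 0.3, -2.3]
opening: 0.0592
grip_force: 46.2
[ 0.48545538 -0.10794417  0.17928053] -0.017777923684526464
call
  [[-4.1,-12.2,0],[0,0,-0.01]]
```

```bash
python3 -m handwheel '[[[-2,-6,0],[0,0,0]],[[-4.1,-12.2,0],[0,0,0]],[[-4.1,-12.2,0],[0,0,0]],[[-4.1,-12.2,0],[0,0,0]]]'
cat > held.py <<'E'
from plan import *
def held(im,nm):
    m=(im.min(2)>150).astype(np.uint8); m[:205]=0; n,l,s,c=cv2.connectedComponentsWithStats(m)
    for i in range(1,n):
        if s[i,4]>1500: print(nm,"tag",np.round(c[i]*1.5625,1),"bbox",s[i,:4]*1.5625,s[i,4])
E
python3 - <<'E'
from held import *
for f in("w3","w4","w5"): held(cv2.imread("pics/%s.png"%f),f)
im,C=snap("wrist","w8.png");p=pose();print(p[0],yaw(p));held(im,"now")
cv2.imwrite("pics/w8b.png",cv2.resize(im,(800,600)))
E
```

```text
t: 16.62
tool_pos: [0.4477, 0.0126, 0.1807]
tool_rot: [-3.141, 0.022, 0.006]
contact_force: [1.0, 1.4, -2.7]
opening: 0.0591
grip_force: 46.5
w3 tag [401.2 450.7] bbox [320.3125 378.125  164.0625 145.3125] 7681
w4 tag [401.3 450.6] bbox [320.3125 378.125  164.0625 145.3125] 7657
w4 tag [ 34.3 444. ] bbox [  0.     404.6875  76.5625  87.5   ] 2074
w5 tag [401.1 449.6] bbox [320.3125 376.5625 164.0625 146.875 ] 7713
[0.44826681 0.01190307 0.18122847] -0.015423661836680347
now tag [401.5 453.7] bbox [325.     385.9375 156.25   137.5   ] 6915
```

View pics/w8b.png

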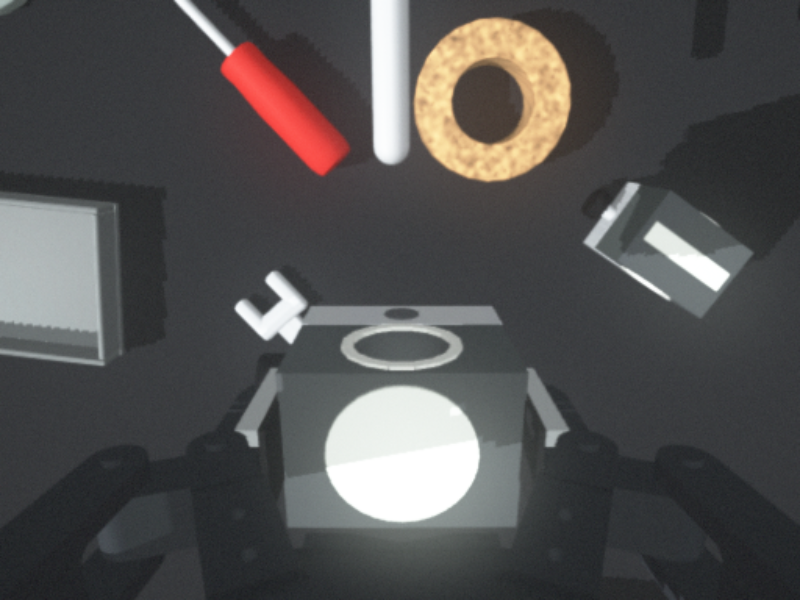

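Boss B sits 5 mm lower in the fingers (tag 156 px wide against 164), so I use z = 0.131. I thread it and then plan the bend.

```bash
python3 -m handwheel '[[[0,-0.4,2.5],[0,0,0]],[[0,-0.4,5],[0,0,0]],[[0,-0.4,5],[0,0,0]]]'; python3 -m handwheel '[[[2,0,0],[0,0,0]],[[4,0,0],[0,0,0]],[[6,0,0],[0,0,0]],[[8,0,0],[0,0,0]],[[9.8,0,0],[0,0,0]]]'; python3 -m handwheel '[[[0,0,0],[0,0,0]]]'
python3 - <<'E'
from plan import *
p=pose();T=p[0];off=np.array([0,.0015])
ss=[-.018+.0092*k for k in range(0,15)]+[.14,.174]
print(T,yaw(p),"rod y",bp(-.03)[0]); rows([np.r_[T[:2],yaw(p)]]+[tool(s,off) for s in ss],0)
E
```

```text
t: 17.05
tool_pos: [0.4472, 0.0153, 0.13]
tool_rot: [-3.141, 0.027, 0.01]
contact_force: [0.2, 0.4, -3.0]
opening: 0.0591
grip_force: 46.3
t: 17.68
tool_pos: [0.5488, 0.0136, 0.1341]
tool_rot: [3.141, -0.026, 0.002]
contact_force: [1.0, 0.8, -2.4]
opening: 0.0593
grip_force: 46.5
t: 17.8
tool_pos: [0.5487, 0.0136, 0.1341]
tool_rot: [3.141, -0.026, 0.002]
contact_force: [0.8, 0.2, -2.5]
opening: 0.0592
grip_force: 46.5
[0.54868342 0.01363248 0.13410927] -0.01659790681984623 rod y [0.54630561 0.01730529]
call
  [[1.0,-0.2,0],[0,0,-0.01]]
  [[1.9,-0.2,0],[0,0,-0.02]]
  [[2.8,-0.3,0],[0,0,-0.08]]
  [[3.7,-0.4,0],[0,0,-0.18]]
  [[4.6,-0.6,0],[0,0,-0.32]]
call
  [[0.9,-0.1,0],[0,0,-0.15]]
  [[1.8,-0.3,0],[0,0,-0.31]]
  [[2.7,-0.6,0],[0,0,-0.46]]
  [[3.5,-1.1,0],[0,0,-0.61]]
  [[4.2,-1.7,0],[0,0,-0.77]]
call
  [[0.9,-0.1,0],[0,0,-0.15]]
  [[1.8,-0.3,0],[0,0,-0.30]]
  [[2.7,-0.6,0],[0,0,-0.41]]
  [[3.5,-1.0,0],[0,0,-0.47]]
  [[4.4,-1.4,0],[0,0,-0.49]]
call
  [[2.9,0.0,0],[0,0,-0.00]]
  [[6.3,-0.0,0],[0,0,-0.00]]
```

```bash
python3 -m handwheel '[[[1.0,-0.2,0.2],[0,0,-0.01]],[[1.9,-0.2,0.3],[0,0,-0.02]],[[2.8,-0.3,0.3],[0,0,-0.08]],[[3.7,-0.4,0.3],[0,0,-0.18]],[[4.6,-0.6,0.3],[0,0,-0.32]]]'; python3 -m handwheel '[[[0.9,-0.1,0],[0,0,-0.15]],[[1.8,-0.3,0],[0,0,-0.31]],[[2.7,-0.6,0],[0,0,-0.46]]]'
python3 - <<'E'
from plan import *
p=pose();T=p[0];off=np.array([0,.0015])
ss=[-.018+.0092*k for k in range(8,15)]+[.14,.174]
print(T,yaw(p),tool(-.018+.0092*7,off),p[2]["wrist_torque"]); rows([np.r_[T[:2],yaw(p)]]+[tool(s,off) for s in ss],0)
E
```

```text
t: 18.42
tool_pos: [0.5936, 0.02, 0.13]
tool_rot: [3.104, 0.484, -0.0]
contact_force: [-0.4, 0.3, -2.2]
opening: 0.0591
grip_force: 46.5
t: 18.8
tool_pos: [0.6176, 0.0339, 0.1299]
tool_rot: [-2.912, -1.18, 0.0]
contact_force: [-0.6, 0.1, -2.7]
opening: 0.0592
grip_force: 46.5
[0.61756134 0.0339364  0.12990687] 0.7700596954451746 [0.61870677 0.0332478  0.76216323] [-0.06577679  0.0084254   0.00614073]
call
  [[1.0,0.1,0],[0,0,-0.15]]
  [[1.9,-0.1,0],[0,0,-0.30]]
  [[2.7,-0.5,0],[0,0,-0.45]]
  [[3.5,-0.9,0],[0,0,-0.60]]
  [[4.3,-1.5,0],[0,0,-0.71]]
call
  [[0.9,-0.0,0],[0,0,-0.06]]
  [[1.8,-0.1,0],[0,0,-0.08]]
  [[4.8,-0.3,0],[0,0,-0.08]]
  [[8.1,-0.6,0],[0,0,-0.08]]
```

```bash
python3 -m handwheel '[[[1,0.1,0],[0,0,-0.15]],[[1.9,-0.1,0],[0,0,-0.3]],[[2.7,-0.5,0],[0,0,-0.45]],[[3.5,-0.9,0],[0,0,-0.6]],[[4.3,-1.5,0],[0,0,-0.71]]]'; python3 -m handwheel '[[[0.9,0,0],[0,0,-0.06]],[[1.8,-0.1,0],[0,0,-0.08]],[[4.8,-0.3,0],[0,0,-0.08]],[[7.1,-0.5,0],[0,0,-0.08]],[[7.1,-0.5,0],[0,0,-0.08]]]'
python3 - <<'E'
from plan import *
p=pose();T=p[0];off=np.array([0,.0015])
im,C=snap("wrist","w9.png")
print(T,yaw(p),tool(.174,off),p[2]["wrist_torque"])
E
```

```text
t: 19.42
tool_pos: [0.6381, 0.0747, 0.1299]
tool_rot: [-2.321, -2.117, 0.0]
contact_force: [-0.3, -0.4, -3.5]
opening: 0.0591
grip_force: 46.5
t: 20.05
tool_pos: [0.6395, 0.1473, 0.1299]
tool_rot: [-2.236, -2.206, 0.0]
contact_force: [-0.2, -0.1, -2.8]
opening: 0.0594
grip_force: 46.5
[0.63946726 0.14731632 0.12994973] 1.5571966494828944 [0.63936092 0.15602675 1.55962622] [-0.03882443  0.00093887  0.00695653]
```

```bash
python3 -m handwheel '[[[0.5,0,0],[0,0,0]],[[0.5,0,0.5],[0,0,0]],[[0.5,0,0.5],[0,0,0]]]'; python3 -m handwheel '[[[0,0,0],[0,0,0]],[[0,0,0],[0,0,0]],[[0,0,0],[0,0,0]],[[0,0,-1],[0,0,0]],[[0,0,-4],[0,0,0]]]' -1; python3 -m handwheel '[[[0,0,-6],[0,0,0]],[[0,0,-12],[0,0,0]],[[0,0,-12],[0,0,0]]]'
python3 - <<'E'
from tags import *
im,C=snap("wrist","w10.png");p=pose();print(p[0],yaw(p)); tags(im,C,.152)
rows([np.r_[p[0][:2],yaw(p)],np.array([.525,-.265,.13])],0)
E
```

```text
t: 20.48
tool_pos: [0.6392, 0.1501, 0.1241]
tool_rot: [-2.239, -2.202, 0.002]
contact_force: [-0.6, -0.0, -3.3]
opening: 0.0594
grip_force: 46.5
t: 21.1
tool_pos: [0.6385, 0.1504, 0.1639]
tool_rot: [-2.237, -2.202, 0.005]
contact_force: [0.8, 0.3, -0.2]
opening: 0.0856
grip_force: 0.0
t: 21.48
tool_pos: [0.6428, 0.151, 0.2948]
tool_rot: [2.233, 2.197, 0.018]
contact_force: [-0.2, -0.0, -0.4]
opening: 0.0854
grip_force: 0.0
[0.6414128  0.15082178 0.29055006] 1.554869775638281
tag px [772.  16.] ctr [0.8388 0.2878] size [13. 26.] ang 86.5
tag px [388. 180.] ctr [0.6391 0.2055] size [37. 37.] ang 89.1
tag px [391. 284.] ctr [0.6396 0.1483] size [36. 36.] ang 88.9
call
  [[-41.8,-11.0,0],[0,0,1.42]]
```

Both hang at rod stations 0.2055 and 0.148. Next is boss C.

```bash
python3 -m handwheel '[[[-6,-1.5,-1],[0,0,0.17]],[[-12,-3,-1],[0,0,0.34]],[[-18,-4.6,-1],[0,0,0.51]],[[-24,-6.2,-1],[0,0,0.68]],[[-30,-8,-1],[0,0,0.85]]]';  python3 - <<'E'
from plan import *
p=pose();print(p[0]);rows([np.r_[p[0][:2],yaw(p)],np.array([.525,-.265,.13])],0)
E
```

```text
t: 22.15
tool_pos: [0.5535, -0.1495, 0.2935]
tool_rot: [-2.95, -1.076, 0.003]
contact_force: [0.2, -1.9, 0.1]
opening: 0.0853
grip_force: 0.0
[ 0.5535441  -0.14945926  0.29348794]
call
  [[-9.6,7.0,0],[0,0,0.57]]
```

```bash
python3 -m handwheel '[[[-4,3,0],[0,0,0.17]],[[-8,6,0],[0,0,0.34]],[[-9.6,7,0],[0,0,0.51]],[[-9.6,7,0],[0,0,0.57]],[[-9.6,7,0],[0,0,0.57]]]'
python3 - <<'E'
from tags import *
im,C=snap("wrist","w11.png");p=pose();print(p[0],yaw(p))
tags(im,C); cv2.imwrite("pics/w11b.png",cv2.resize(im,(800,600)))
E
```

```text
t: 22.78
tool_pos: [0.5265, -0.2635, 0.2935]
tool_rot: [-3.133, -0.212, 0.003]
contact_force: [0.9, 0.2, -0.1]
opening: 0.085
grip_force: 0.0
[ 0.52675931 -0.26322345  0.29378931] 0.1357928626857227
tag px [415. 143.] ctr [ 0.5989 -0.2615] size [46. 39.] ang 7.8
tag px [228. 308.] ctr [ 0.4601 -0.1363] size [54. 14.] ang 56.7
tag px [436. 314.] ctr [ 0.4767 -0.2948] size [54. 14.] ang 72.0
```

View pics/w11b.png

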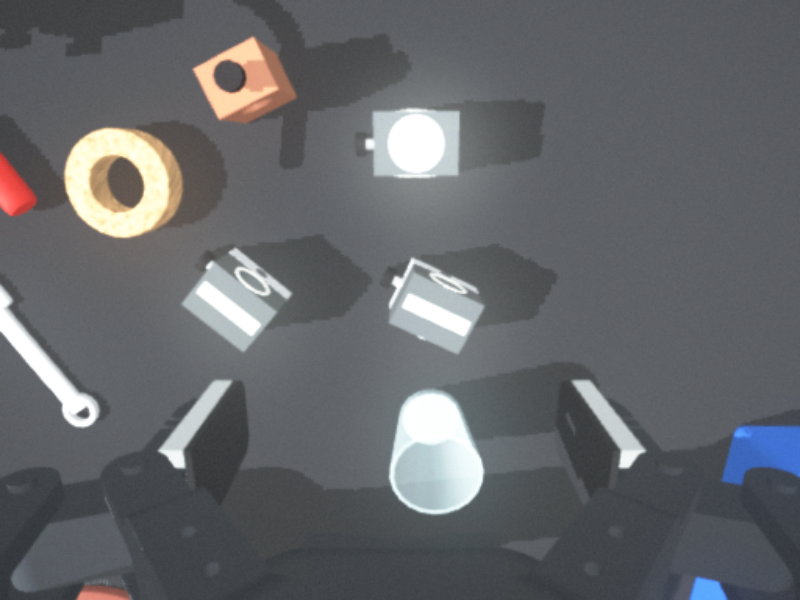

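C is square to the tool at (415,143). The stop's top shows at (245,75), with its hole face towards (260,105).

```bash
python3 -m handwheel '[[[3.5,0.4,5],[0,0,0]],[[7.1,0.8,10],[0,0,0]],[[7.1,0.8,16],[0,0,0]],[[7.1,0.8,22],[0,0,0]],[[7.1,0.8,24],[0,0,0]]]' -1 40; python3 -m handwheel '[[[0,0,2],[0,0,0]],[[0,0,3.4],[0,0,0]],[[0,0,3.4],[0,0,0]]]'; python3 -m handwheel '[[[0,0,0],[0,0,0]],[[0,0,0],[0,0,0]],[[0,0,0],[0,0,0]],[[0,0,0],[0,0,0]],[[0,0,0],[0,0,0]]]' 1 40;  python3 -m handwheel '[[[0,0,-1],[0,0,0]],[[0,0,-6],[0,0,0]],[[0,0,-12],[0,0,0]],[[0,0,-16],[0,0,0]],[[0,0,-16],[0,0,0]]]'
python3 - <<'E'
from plan import *
p=pose();print(p[0],yaw(p))
rows([np.r_[p[0][:2],yaw(p)],np.r_[.447,.0155,A]],0)
E
```

```text
t: 23.45
tool_pos: [0.5956, -0.2594, 0.0494]
tool_rot: [-3.129, -0.214, 0.012]
contact_force: [0.6, 0.3, 1.0]
opening: 0.0856
grip_force: 0.0
t: 23.82
tool_pos: [0.5989, -0.262, 0.0213]
tool_rot: [3.134, 0.212, 0.0]
contact_force: [0.1, 0.7, -0.0]
opening: 0.0852
grip_force: 0.0
t: 24.45
tool_pos: [0.5999, -0.2627, 0.0231]
tool_rot: [3.133, 0.211, 0.004]
contact_force: [-0.2, -0.5, 5.5]
opening: 0.0593
grip_force: 45.9
t: 25.08
tool_pos: [0.6005, -0.2629, 0.1859]
tool_rot: [3.13, 0.211, 0.01]
contact_force: [0.2, -0.5, -3.5]
opening: 0.0591
grip_force: 45.2
[ 0.60051755 -0.26286738  0.1859026 ] 0.13490831821532254
call
  [[-11.5,-29.6,0],[0,0,0.15]]
```

```bash
python3 -m handwheel '[[[-5,-4,0],[0,0,0.05]],[[-10,-9,0],[0,0,0.1]],[[-11.5,-15,0],[0,0,0.15]],[[-11.5,-21,0],[0,0,0.15]],[[-11.5,-26,0],[0,0,0.15]]]'; python3 -m handwheel '[[[0,-3.6,0],[0,0,0]],[[0,-3.6,0],[0,0,0]],[[0,-3.6,0],[0,0,0]]]'
python3 - <<'E'
from held import *
im,C=snap("wrist","w12.png");p=pose();print(p[0],yaw(p));held(im,"now")
E
```

```text
t: 25.7
tool_pos: [0.4471, -0.0177, 0.1779]
tool_rot: [-3.14, 0.025, 0.007]
contact_force: [1.2, -0.2, -2.3]
opening: 0.0592
grip_force: 45.0
t: 26.08
tool_pos: [0.4492, 0.0161, 0.1791]
tool_rot: [3.141, -0.024, -0.005]
contact_force: [0.5, 0.2, -2.8]
opening: 0.0596
grip_force: 45.1
[0.44953356 0.01572299 0.17955512] -0.015951653970203372
now tag [401.4 449.2] bbox [321.875  379.6875 159.375  140.625 ] 7252
```

```bash
python3 -m handwheel '[[[0,0,2.5],[0,0,0]],[[0,0,5.1],[0,0,0]],[[0,0,5.1],[0,0,0]]]'; python3 -m handwheel '[[[2,0,0],[0,0,0]],[[4,0,0],[0,0,0]],[[6,0,0],[0,0,0]],[[8,0,0],[0,0,0]],[[9.7,0,0],[0,0,0]]]'; python3 -m handwheel '[[[0,0,0],[0,0,0]]]'
python3 - <<'E'
from plan import *
p=pose();T=p[0];off=np.array([0,.0015])
ss=[-.018+.0092*k for k in range(0,15)]
print(T,yaw(p)); rows([np.r_[T[:2],yaw(p)]]+[tool(s,off) for s in ss],0)
E
```

```text
t: 26.5
tool_pos: [0.4482, 0.0155, 0.1271]
tool_rot: [-3.141, 0.027, 0.01]
contact_force: [-0.7, -0.8, -2.7]
opening: 0.0592
grip_force: 45.0
t: 27.12
tool_pos: [0.5489, 0.0139, 0.1314]
tool_rot: [3.141, -0.026, 0.002]
contact_force: [-0.5, 0.4, -3.1]
opening: 0.0596
grip_force: 45.2
t: 27.25
tool_pos: [0.5487, 0.014, 0.1313]
tool_rot: [3.141, -0.025, 0.002]
contact_force: [-0.0, 0.2, -1.3]
opening: 0.059
grip_force: 45.1
[0.54873882 0.01395473 0.13132605] -0.016227754871352643
call
  [[1.0,-0.2,0],[0,0,-0.01]]
  [[1.9,-0.2,0],[0,0,-0.02]]
  [[2.8,-0.3,0],[0,0,-0.07]]
  [[3.7,-0.4,0],[0,0,-0.18]]
  [[4.6,-0.6,0],[0,0,-0.32]]
call
  [[0.9,-0.1,0],[0,0,-0.15]]
  [[1.8,-0.3,0],[0,0,-0.31]]
  [[2.7,-0.6,0],[0,0,-0.46]]
  [[3.5,-1.1,0],[0,0,-0.61]]
  [[4.2,-1.7,0],[0,0,-0.77]]
call
  [[0.9,-0.1,0],[0,0,-0.15]]
  [[1.8,-0.3,0],[0,0,-0.30]]
  [[2.7,-0.6,0],[0,0,-0.41]]
  [[3.5,-1.0,0],[0,0,-0.47]]
  [[4.4,-1.4,0],[0,0,-0.49]]
```

Same rows as before, with a 2 mm drop.

```bash
python3 -m handwheel '[[[1.0,-0.2,0.2],[0,0,-0.01]],[[1.9,-0.2,0.2],[0,0,-0.02]],[[2.8,-0.3,0.2],[0,0,-0.07]],[[3.7,-0.4,0.2],[0,0,-0.18]],[[4.6,-0.6,0.2],[0,0,-0.32]]]'; python3 -m handwheel '[[[0.9,-0.1,0],[0,0,-0.15]],[[1.8,-0.3,0],[0,0,-0.31]],[[2.7,-0.6,0],[0,0,-0.46]]]'
python3 - <<'E'
from plan import *
p=pose();T=p[0];off=np.array([0,.0015])
ss=[-.018+.0092*k for k in range(8,15)]+[.118]
print(T,yaw(p),tool(-.018+.0092*7,off),p[2]["wrist_torque"]); rows([np.r_[T[:2],yaw(p)]]+[tool(s,off) for s in ss],0)
E
```

```text
t: 27.88
tool_pos: [0.5938, 0.0201, 0.1281]
tool_rot: [3.104, 0.484, -0.0]
contact_force: [-0.7, -0.6, -2.3]
opening: 0.0593
grip_force: 45.1
t: 28.25
tool_pos: [0.6178, 0.0341, 0.128]
tool_rot: [2.912, 1.18, -0.0]
contact_force: [0.2, -0.1, -4.0]
opening: 0.0589
grip_force: 45.1
[0.61776655 0.03407132 0.12804004] 0.7700288671772513 [0.61870677 0.0332478  0.76216323] [-0.02673187 -0.01353908  0.01367862]
call
  [[0.9,0.1,0],[0,0,-0.15]]
  [[1.8,-0.1,0],[0,0,-0.30]]
  [[2.7,-0.5,0],[0,0,-0.45]]
  [[3.5,-0.9,0],[0,0,-0.60]]
  [[4.2,-1.5,0],[0,0,-0.71]]
call
  [[0.9,-0.0,0],[0,0,-0.06]]
  [[1.8,-0.1,0],[0,0,-0.08]]
  [[2.6,-0.1,0],[0,0,-0.08]]
```

```bash
python3 -m handwheel '[[[0.9,0.1,0],[0,0,-0.15]],[[1.8,-0.1,0],[0,0,-0.3]],[[2.7,-0.5,0],[0,0,-0.45]],[[3.5,-0.9,0],[0,0,-0.6]],[[4.2,-1.5,0],[0,0,-0.71]]]'; python3 -m handwheel '[[[0.9,0,0],[0,0,-0.06]],[[1.8,-0.1,0],[0,0,-0.08]],[[2.7,-0.1,0],[0,0,-0.08]],[[2.7,-0.1,0.5],[0,0,-0.08]],[[2.7,-0.1,0.5],[0,0,-0.08]]]'; python3 -m handwheel '[[[0,0,0],[0,0,0]],[[0,0,0],[0,0,0]],[[0,0,0],[0,0,0]],[[0,0,-1],[0,0,0]],[[0,0,-4],[0,0,0]]]' -1; python3 -m handwheel '[[[-2,0,-6],[0,0,0]],[[-5,0,-12],[0,0,0]],[[-5,0,-12],[0,0,0]]]'
python3 - <<'E'
from tags import *
im,C=snap("wrist","w13.png");p=pose();print(p[0],yaw(p)); tags(im,C,.152)
cv2.imwrite("pics/w13b.png",cv2.resize(im,(640,480)))
E
```

```text
t: 28.88
tool_pos: [0.6375, 0.0741, 0.128]
tool_rot: [-2.321, -2.117, 0.0]
contact_force: [-0.7, 0.4, -2.6]
opening: 0.0594
grip_force: 45.1
t: 29.5
tool_pos: [0.6383, 0.1007, 0.1221]
tool_rot: [-2.239, -2.203, 0.002]
contact_force: [0.1, 0.1, -3.3]
opening: 0.0595
grip_force: 45.2
t: 30.12
tool_pos: [0.6376, 0.1007, 0.1619]
tool_rot: [-2.237, -2.202, 0.005]
contact_force: [-0.7, 0.1, 0.9]
opening: 0.0854
grip_force: 0.0
t: 30.5
tool_pos: [0.6407, 0.0493, 0.2916]
tool_rot: [2.234, 2.195, 0.013]
contact_force: [0.3, 0.2, 0.2]
opening: 0.0856
grip_force: 0.0
[0.63979161 0.04974039 0.28872581] 1.5533079120249849
tag px [391.  90.] ctr [0.6396 0.1482] size [38. 37.] ang 89.1
tag px [391. 184.] ctr [0.6385 0.1017] size [36. 37.] ang 88.9
```

View pics/w13b.png

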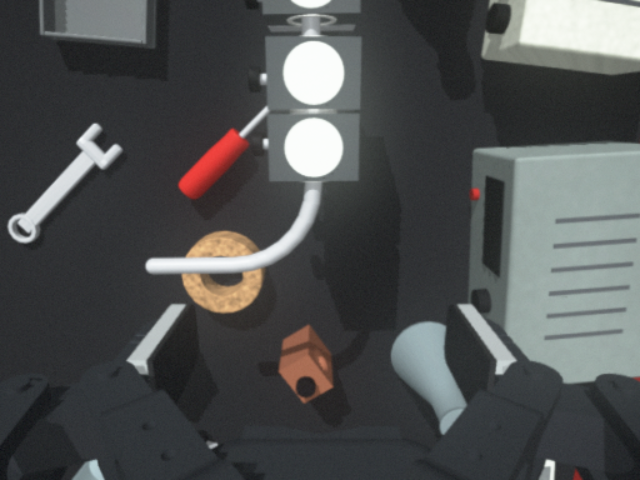

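All three hang on the rear leg. Next I look straight down on the stop.

```bash
python3 -m handwheel '[[[-5,-2,0],[0,0,0.17]],[[-10,-4,0],[0,0,0.34]],[[-15,-6,0],[0,0,0.51]],[[-20,-8,0],[0,0,0.68]],[[-22.9,-8.5,0],[0,0,0.85]]]';  python3 -m handwheel '[[[0,0,0],[0,0,0.17]],[[0,0,0],[0,0,0.25]],[[0,0,0],[0,0,0.25]]]'
python3 - <<'E'
from tags import *
im,C=snap("wrist","w14.png");p=pose();print(p[0],yaw(p)); tags(im,C)
b=im.astype(int); m=((b[:,:,2]>b[:,:,0]*1.25)&(b[:,:,2]>110)).astype(np.uint8)
n,l,s,c=cv2.connectedComponentsWithStats(m)
for i in range(1,n):
  if s[i,4]>300: print(c[i]*1.5625,s[i])
np.save("C14.npy",np.array([C],dtype=object))
cv2.imwrite("pics/w14b.png",cv2.resize(im,(800,600)))
E
```

```text
t: 31.18
tool_pos: [0.5477, -0.1781, 0.2814]
tool_rot: [-2.951, -1.073, 0.003]
contact_force: [0.5, 0.6, 0.1]
opening: 0.0854
grip_force: 0.0
t: 31.55
tool_pos: [0.5489, -0.1762, 0.2815]
tool_rot: [-3.059, -0.71, 0.003]
contact_force: [0.1, 0.3, 0.2]
opening: 0.0857
grip_force: 0.0
[ 0.54899401 -0.17626225  0.28176522] 0.4565526327059871
tag px [303. 330.] ctr [ 0.4602 -0.1363] size [53. 13.] ang 56.4
tag px [499. 397.] ctr [ 0.477  -0.2944] size [54. 13.] ang 71.8
[742.01791013  84.48985452] [ 436   12   76   85 5224]
[107.62690894 129.51251414] [ 56  52  29  52 884]
[399.79628696 121.45602319] [ 231   57   50   43 1488]
[231.25472314 168.30559563] [ 110   71   77   75 3639]
```

View pics/w14b.png

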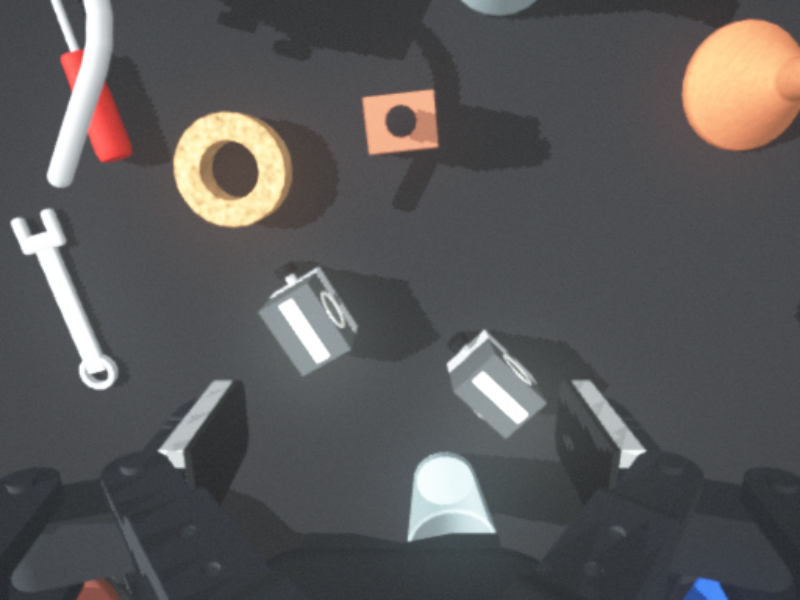

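The stop is seen from straight above: its top corners are (362,97), (434,89), (438,147), (369,155), so it is turned about 6° more than the tool.

Run:
```python
from plan import *
C=tuple(np.load("C14.npy",allow_pickle=True)[0]); p=pose()
P=np.array([toz("w",np.array(q)/1.5625,.064,C)[:2] for q in[(362,97),(434,89),(438,147),(369,155)]])
e=P[0]-P[1]+P[3]-P[2]; y=np.arctan2(e[1],e[0])-np.pi/2; f=P[0]-P[3]+P[1]-P[2]
c=P.mean(0); print(c,toz("w",np.array([400,121])/1.5625,.081,C),y,np.arctan2(f[1],f[0]),np.linalg.norm(P-np.roll(P,1,0),axis=1)); print(p[0])
rows([np.r_[p[0][:2],yaw(p)],np.r_[c,(y+np.arctan2(f[1],f[0]))/2]],0)
```

```text
[ 0.62483399 -0.13641994] [ 0.62472606 -0.13604951  0.081     ] 0.5650792607045352 0.5544135172609597 [0.03681002 0.04671667 0.0364697  0.04592856]
[ 0.54899401 -0.17626225  0.28176522]
call
  [[8.6,-0.2,0],[0,0,-0.10]]
```

```bash
python3 -m handwheel '[[[4.3,-0.1,5],[0,0,-0.05]],[[8.6,-0.2,10],[0,0,-0.1]],[[8.6,-0.2,16],[0,0,-0.1]],[[8.6,-0.2,21],[0,0,-0.1]],[[8.6,-0.2,23],[0,0,-0.1]]]' -1 40; python3 -m handwheel '[[[0,0,1.5],[0,0,0]],[[0,0,2.6],[0,0,0]],[[0,0,2.6],[0,0,0]]]'; python3 -m handwheel '[[[0,0,0],[0,0,0]],[[0,0,0],[0,0,0]],[[0,0,0],[0,0,0]],[[0,0,0],[0,0,0]],[[0,0,0],[0,0,0]]]' 1 40;  python3 -m handwheel '[[[0,0,-1],[0,0,0]],[[0,0,-6],[0,0,0]],[[0,0,-12],[0,0,0]],[[0,0,-16],[0,0,0]],[[0,0,-16],[0,0,0]]]'
python3 - <<'E'
from plan import *
p=pose();print(p[0],yaw(p))
rows([np.r_[p[0][:2],yaw(p)],np.r_[.447,-.05,A],np.r_[.447,.0155,A]],0,1)
E
```

```text
t: 32.22
tool_pos: [0.6228, -0.1356, 0.0481]
tool_rot: [-3.016, -0.861, 0.01]
contact_force: [-0.5, 0.3, 0.7]
opening: 0.0854
grip_force: 0.0
t: 32.6
tool_pos: [0.6263, -0.1374, 0.0278]
tool_rot: [3.021, 0.86, 0.002]
contact_force: [-0.4, 0.8, -0.4]
opening: 0.0855
grip_force: 0.0
t: 33.22
tool_pos: [0.6266, -0.1375, 0.0283]
tool_rot: [3.02, 0.86, 0.003]
contact_force: [-0.3, -0.7, 5.3]
opening: 0.0457
grip_force: 42.8
t: 33.85
tool_pos: [0.6278, -0.1379, 0.192]
tool_rot: [3.017, 0.859, 0.01]
contact_force: [0.4, 0.3, -2.2]
opening: 0.0456
grip_force: 42.2
[ 0.62783422 -0.13785052  0.19197704] 0.5549048751617408
call
  [[-10.7,-17.0,0],[0,0,0.57]]
call
  [[-0.1,-6.5,0],[0,0,-0.00]]
```

```bash
python3 -m handwheel '[[[-4,-4,0],[0,0,0.15]],[[-8,-8,0],[0,0,0.3]],[[-10.7,-12,0],[0,0,0.45]],[[-10.7,-17,0],[0,0,0.57]],[[-10.7,-17,0],[0,0,0.57]]]'; python3 -m handwheel '[[[0,-3.5,0],[0,0,0]],[[0,-6.5,0],[0,0,0]],[[0,-6.5,0],[0,0,0]],[[0,-6.5,0],[0,0,0]]]'
python3 - <<'E'
from held import *
im,C=snap("wrist","w15.png");p=pose();print(p[0],yaw(p))
cv2.imwrite("pics/w15b.png",cv2.resize(im,(800,600)))
c=C[0];o=-C[1].T@C[2];print(o-p[0],C[1].T@[0,0,1])
E
```

```text
t: 34.48
tool_pos: [0.4422, -0.0469, 0.1839]
tool_rot: [-3.14, 0.021, 0.007]
contact_force: [-0.3, -0.3, -0.8]
opening: 0.0452
grip_force: 42.4
t: 34.98
tool_pos: [0.4459, 0.0154, 0.1858]
tool_rot: [3.141, -0.024, -0.003]
contact_force: [0.4, -0.0, -2.4]
opening: 0.0453
grip_force: 42.6
[0.44600097 0.01525754 0.18611168] -0.01578536620619735
[0.07015515 0.00073514 0.14137249] [-0.2768184   0.00438976 -0.96091222]
```

View pics/w15b.png

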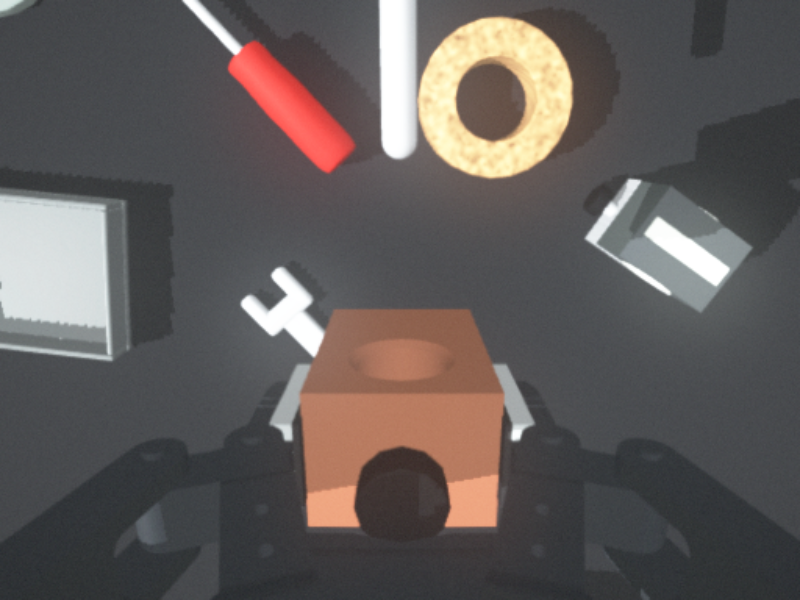

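The stop is held square, with its hole at (402,358), top front edge (303,392)–(502,392), and the rod tip straight ahead at (400,155).

Run:
```python
from plan import *
C=cal("wrist");p=pose();T=p[0];f=lambda *a:np.array(a)/1.5625
for z in(.028,.031,.034,.037,.040):
    a,b=[toz("w",f(*q),T[2]+z,C) for q in((303,392),(502,392))]; m=(a+b)/2-T
    c,d=[toz("w",f(*q),T[2]+z,C) for q in((308,525),(496,525))]
    o=-C[1].T@C[2]; r=C[1].T@ray(C[0],f(402,358)); h=o+r*(a[0]-o[0])/r[0]-T
    bl=[toz("w",f(*q),T[2]+z-.064,C) for q in((333,311),(471,311))]
    print(z,"w",round(a[1]-b[1],4),"front",np.round(m,4),"backw",round(c[1]-d[1],4),"len",round(a[0]-c[0],4),"hole",np.round(h,4),"bot",round(bl[0][1]-bl[1][1],4),round(bl[0][0]-T[0],4))
```

```text
0.028 w 0.0475 front [0.0137 0.0011 0.028 ] backw 0.0491 len 0.0384 hole [0.014  0.0012 0.0079] bot 0.049 0.0139
0.031 w 0.0462 front [0.0152 0.0011 0.031 ] backw 0.0478 len 0.0374 hole [0.0155 0.0012 0.0115] bot 0.0481 0.0149
0.034 w 0.0449 front [0.0167 0.0011 0.034 ] backw 0.0465 len 0.0364 hole [0.017  0.0011 0.015 ] bot 0.0473 0.0158
0.037 w 0.0437 front [0.0182 0.001  0.037 ] backw 0.0452 len 0.0354 hole [0.0185 0.0011 0.0185] bot 0.0465 0.0168
0.04 w 0.0424 front [0.0197 0.001  0.04  ] backw 0.0439 len 0.0343 hole [0.02   0.0011 0.0221] bot 0.0457 0.0177
```

```bash
python3 -m handwheel '[[[0,-0.1,3],[0,0,0]],[[0,-0.1,6.1],[0,0,0]],[[0,-0.1,6.1],[0,0,0]]]'; python3 -m handwheel '[[[2,0,0],[0,0,0]],[[4,0,0],[0,0,0]],[[6,0,0],[0,0,0]],[[8,0,0],[0,0,0]],[[10,0,0],[0,0,0]]]'; python3 -m handwheel '[[[0,0,0],[0,0,0]],[[0,0,0],[0,0,0]]]'
```

```text
t: 35.4
tool_pos: [0.444, 0.0164, 0.123]
tool_rot: [-3.141, 0.026, 0.01]
contact_force: [-0.1, -1.0, -1.6]
opening: 0.0458
grip_force: 42.4
t: 36.02
tool_pos: [0.5481, 0.0146, 0.1279]
tool_rot: [3.141, -0.025, 0.004]
contact_force: [-0.7, 0.9, -2.1]
opening: 0.0455
grip_force: 42.5
t: 36.28
tool_pos: [0.5462, 0.0151, 0.1267]
tool_rot: [3.141, -0.024, 0.0]
contact_force: [-1.0, 0.1, -1.9]
opening: 0.0454
grip_force: 42.5
```

```bash
python3 -m handwheel '[[[0,0,0.3],[0,0,0]],[[0,0,0.6],[0,0,0]],[[0,0,0.6],[0,0,0]]]'; python3 -m handwheel '[[[0,0,0],[0,0,0]],[[0,0,0],[0,0,0]],[[0,0,0],[0,0,0]],[[0,0,-1],[0,0,0]],[[0,0,-4],[0,0,0]]]' -1; python3 -m handwheel '[[[0,0,-6],[0,0,0]],[[0,0,-12],[0,0,0]],[[-6,0,-12],[0,0,0]],[[-6,0,-12],[0,0,0]]]'
python3 - <<'E'
from tags import *
im,C=snap("wrist","w16.png");p=pose();print(p[0],yaw(p)); tags(im,C,.054);tags(im,C,.152)
b=im.astype(int); m=((b[:,:,2]>b[:,:,0]*1.25)&(b[:,:,2]>90)).astype(np.uint8)
n,l,s,c=cv2.connectedComponentsWithStats(m)
for i in range(1,n):
  if s[i,4]>300:
    P=np.array([toz("w",q,.155,C)[:2]*1000 for q in np.argwhere(l==i)[:,::-1].astype(float)],np.float32); print(c[i],cv2.minAreaRect(P))
for q in("tray","stop"):
  for d in ctrl.landmark_of("wrist",q)[:2]: print(q,d,toz("w",d["position"],0,C))
rows([np.r_[p[0][:2],yaw(p)],np.r_[.42,-.10,-.583]],0)
E
```

```text
t: 36.65
tool_pos: [0.5457, 0.0155, 0.1196]
tool_rot: [-3.141, 0.024, 0.001]
contact_force: [0.2, -1.2, -1.4]
opening: 0.0458
grip_force: 42.5
t: 37.28
tool_pos: [0.545, 0.0155, 0.1591]
tool_rot: [-3.141, 0.024, 0.006]
contact_force: [1.3, -0.1, -0.6]
opening: 0.0855
grip_force: 0.0
t: 37.78
tool_pos: [0.4838, 0.0166, 0.2808]
tool_rot: [3.141, -0.024, 0.002]
contact_force: [0.2, 0.1, -0.5]
opening: 0.0855
grip_force: 0.0
[0.48530195 0.01646308 0.28070261] -0.015245127770571775
tag px [17.  8.] ctr [0.651  0.2705] size [30. 11.] ang 86.1
tag px [123.   4.] ctr [0.6491 0.1969] size [33.  6.] ang 87.1
tag px [103.  74.] ctr [0.6062 0.2166] size [23. 53.] ang 9.9
tag px [751. 233.] ctr [ 0.4922 -0.2356] size [11. 39.] ang 71.8
tag px [614. 277.] ctr [ 0.4608 -0.1363] size [54. 12.] ang 56.6
tag px [775. 373.] ctr [ 0.381  -0.2742] size [63. 45.] ang 12.1
tag px [103.  74.] ctr [0.5922 0.1636] size [17. 39.] ang 9.9
tag px [246.  91.] ctr [0.5819 0.0927] size [50.  4.] ang 42.3
tag px [751. 233.] ctr [ 0.5085 -0.1684] size [ 8. 29.] ang 71.8
tag px [ 25. 274.] ctr [0.4922 0.2239] size [32. 60.] ang 81.2
tag px [131. 284.] ctr [0.4853 0.1648] size [50. 60.] ang 82.3
tag px [614. 277.] ctr [ 0.4854 -0.0955] size [40.  9.] ang 56.6
tag px [775. 373.] ctr [ 0.4269 -0.1968] size [46. 33.] ang 12.1
[269.71488657 105.50535305] ((542.411865234375, 13.58169174194336), (57.35354995727539, 130.8247833251953), 3.8349013328552246)
tray {'position': [43.2, 176.3], 'score': 0.94} [0.4556792  0.30182111 0.        ]
stop {'position': [256.9, 104.6], 'score': 0.61} [0.54132015 0.01746066 0.        ]
call
  [[-6.4,11.7,0],[0,0,0.57]]
```

The stop is on the front leg. Next is reject E, straight from here.

```bash
python3 -m handwheel '[[[-1,5,0],[0,0,0.17]],[[-2,10,2],[0,0,0.34]],[[-2.7,15.3,4],[0,0,0.51]],[[-2.7,15.3,6],[0,0,0.57]],[[-2.7,15.3,8],[0,0,0.57]]]' -1 40
python3 - <<'E'
from plan import *
p=pose();print(p[0],yaw(p))
rows([np.r_[p[0][:2],yaw(p)],np.r_[.4608,-.1363,-.583]],0)
E
```

```text
t: 38.55
tool_pos: [0.4576, -0.1372, 0.1991]
tool_rot: [-3.008, 0.907, 0.001]
contact_force: [-0.0, 0.2, 0.4]
opening: 0.0852
grip_force: 0.0
[ 0.45756714 -0.13715408  0.19912916] -0.5857947351367251
call
  [[0.2,-0.2,0],[0,0,-0.00]]
```

```bash
python3 -m handwheel '[[[0.2,-0.2,6],[0,0,0]],[[0.2,-0.2,12],[0,0,0]],[[0.2,-0.2,16],[0,0,0]],[[0.2,-0.2,17.8],[0,0,0]],[[0.2,-0.2,17.8],[0,0,0]]]' -1 40; python3 -m handwheel '[[[0,0,0],[0,0,0]],[[0,0,0],[0,0,0]],[[0,0,0],[0,0,0]],[[0,0,0],[0,0,0]],[[0,0,0],[0,0,0]]]' 1 40;  python3 -m handwheel '[[[0,0,-1],[0,0,0]],[[0,0,-6],[0,0,0]],[[0,0,-12],[0,0,0]],[[0,0,-18],[0,0,0]],[[0,0,-22],[0,0,0]]]'
python3 - <<'E'
from plan import *
p=pose();print(p[0],yaw(p),p[2]["opening"])
rows([np.r_[p[0][:2],yaw(p)],np.r_[.38,.06,-.2],np.r_[.38,.25,0]],0,1)
E
```

```text
t: 39.17
tool_pos: [0.4586, -0.1344, 0.0198]
tool_rot: [-3.008, 0.903, 0.007]
contact_force: [-0.3, -0.7, 0.4]
opening: 0.0852
grip_force: 0.0
t: 39.8
tool_pos: [0.4612, -0.1364, 0.0239]
tool_rot: [3.008, -0.906, 0.006]
contact_force: [0.1, 0.8, 5.5]
opening: 0.0593
grip_force: 45.5
t: 40.42
tool_pos: [0.4597, -0.1355, 0.245]
tool_rot: [3.008, -0.906, 0.004]
contact_force: [0.1, -0.7, -3.3]
opening: 0.0595
grip_force: 45.8
[ 0.45967362 -0.13553544  0.2449649 ] -0.5852026865473899 0.0595202965336584
call
  [[-17.4,-11.9,0],[0,0,-0.39]]
call
  [[-3.8,-18.6,0],[0,0,-0.20]]
```

```bash
python3 -m handwheel '[[[-5,-3.5,0],[0,0,-0.1]],[[-10,-7,0],[0,0,-0.2]],[[-14,-10,0],[0,0,-0.3]],[[-17.4,-11.9,0],[0,0,-0.39]]]';  python3 -m handwheel '[[[-1,-6,0],[0,0,-0.1]],[[-2,-12,0],[0,0,-0.2]],[[-3.8,-18.6,0],[0,0,-0.2]],[[-3.8,-18.6,0],[0,0,-0.2]],[[-3.8,-18.6,0],[0,0,-0.2]]]'
python3 - <<'E'
from plan import *
im,C=snap("wrist","w17.png");p=pose();print(p[0],yaw(p))
for d in ctrl.landmark_of("wrist","tray")[:2]: print(d,toz("w",d["position"],0,C))
g=cv2.GaussianBlur(cv2.cvtColor(im,cv2.COLOR_BGR2GRAY),(3,3),0)
L=cv2.HoughLinesP(cv2.Canny(g,40,110)*(np.arange(384)<235)[:,None].astype(np.uint8),1,np.pi/360,35,minLineLength=50,maxLineGap=6)
for l in L[:,0] if L is not None else []:
    a,b=toz("w",l[:2],.022,C),toz("w",l[2:],.022,C); d=b-a
    print(l,np.round(a[:2],3),np.round(b[:2],3),round(np.degrees(np.arctan2(d[1],d[0]))%180,1))
cv2.imwrite("pics/w17b.png",cv2.resize(im,(800,600)))
E
```

```text
t: 40.92
tool_pos: [0.3786, 0.0614, 0.2411]
tool_rot: [-3.127, 0.3, 0.003]
contact_force: [-0.2, 0.5, -2.9]
opening: 0.0592
grip_force: 45.6
t: 41.55
tool_pos: [0.3783, 0.2493, 0.2411]
tool_rot: [3.14, 0.01, -0.003]
contact_force: [-0.1, -0.4, -3.8]
opening: 0.0595
grip_force: 46.2
[0.37876113 0.24868672 0.2413565 ] 0.004427356334034664
{'position': [207.4, 87.1], 'score': 0.57} [0.45473266 0.30544042 0.        ]
[100 125 300 151] [0.416 0.419] [0.388 0.204] 82.8
[109  30 206  42] [0.51 0.4 ] [0.498 0.303] 82.8
[104  26 235  42] [0.514 0.405] [0.498 0.273] 83.0
[135  36 317  60] [0.504 0.374] [0.482 0.19 ] 83.0
[ 99 122 245 140] [0.419 0.42 ] [0.4   0.264] 83.1
[ 99 118 303 145] [0.423 0.42 ] [0.395 0.201] 82.7
[131 113 207 123] [0.428 0.384] [0.418 0.304] 82.6
[408 127 458 199] [0.416 0.089] [0.335 0.019] 40.8
[301 135 315  54] [0.406 0.204] [0.488 0.193] 172.3
[271 230 339 230] [0.296 0.234] [0.296 0.155] 90.2
[396 139 438 200] [0.403 0.1  ] [0.333 0.043] 39.9
[102 119 199 132] [0.422 0.416] [0.408 0.313] 82.4
[298 135 311  53] [0.406 0.207] [0.488 0.197] 173.0
[ 99  94 101  27] [0.448 0.417] [0.513 0.408] 172.4
[203 135 211  47] [0.405 0.309] [0.493 0.298] 173.0
[208 116 215  40] [0.425 0.303] [0.5   0.293] 173.1
[301 150 318  56] [0.389 0.203] [0.486 0.19 ] 172.0
[103  86 104  32] [0.456 0.412] [0.509 0.405] 173.3
[233  42 317  54] [0.498 0.275] [0.488 0.191] 82.8
[193 134 300 148] [0.406 0.319] [0.392 0.204] 82.9
[226 126 296 135] [0.415 0.284] [0.406 0.209] 83.1
[216  44 282  53] [0.496 0.293] [0.488 0.226] 82.9
[229  45 317  58] [0.495 0.279] [0.484 0.191] 82.5
```

Tray yaw is −7.2° and its centre is about (0.454, 0.304). E goes in the far nest.

```bash
python3 -m handwheel '[[[4,-5,0],[0,0,0.07]],[[8.2,-10.7,0],[0,0,0.13]],[[8.2,-10.7,6],[0,0,0.13]],[[8.2,-10.7,12],[0,0,0.13]],[[8.2,-10.7,16],[0,0,0.13]]]';  python3 -m handwheel '[[[0,0,2.5],[0,0,0]],[[0,0,4],[0,0,0]],[[0,0,4.6],[0,0,0]],[[0,0,4.6],[0,0,0]],[[0,0,4.6],[0,0,0]]]'
```

```text
t: 42.28
tool_pos: [0.46, 0.3541, 0.0784]
tool_rot: [3.132, -0.201, -0.006]
contact_force: [0.2, -0.2, -3.5]
opening: 0.0592
grip_force: 46.3
t: 42.9
tool_pos: [0.4617, 0.3574, 0.0376]
tool_rot: [-3.134, 0.197, -0.004]
contact_force: [0.9, 1.0, -2.2]
opening: 0.059
grip_force: 46.3
```

```bash
python3 -m handwheel '[[[0,0,0.3],[0,0,0]],[[0,0,0.5],[0,0,0]],[[0,0,0.5],[0,0,0]]]'; python3 -m handwheel '[[[0,0,0.2],[0,0,0]],[[0,0,0.2],[0,0,0]]]'
```

```text
t: 43.28
tool_pos: [0.4604, 0.3568, 0.0308]
tool_rot: [3.135, -0.196, -0.001]
contact_force: [-0.3, -0.4, -3.1]
opening: 0.0591
grip_force: 46.4
t: 43.52
tool_pos: [0.4605, 0.3568, 0.0288]
tool_rot: [3.135, -0.196, -0.001]
contact_force: [0.1, 0.1, -3.7]
opening: 0.0593
grip_force: 46.4
```

```bash
python3 -m handwheel '[[[0,0,0.1],[0,0,0]],[[0,0,0.1],[0,0,0]]]'; python3 -m handwheel '[[[0,0,0],[0,0,0]],[[0,0,0],[0,0,0]],[[0,0,0],[0,0,0]],[[0,0,-1],[0,0,0]],[[0,0,-4],[0,0,0]]]' -1; python3 -m handwheel '[[[0,0,-6],[0,0,0]],[[0,0,-12],[0,0,0]],[[0,0,-18],[0,0,0]],[[-5,0,-20],[0,0,0]],[[-8,0,-20],[0,0,0]]]'
python3 - <<'E'
from tags import *
im,C=snap("wrist","w18.png");p=pose();print(p[0],yaw(p)); tags(im,C,.058)
rows([np.r_[p[0][:2],yaw(p)],np.r_[.38,.0,-.2],np.r_[.41,-.255,-.314]],0,1)
E
```

```text
t: 43.78
tool_pos: [0.4607, 0.3568, 0.028]
tool_rot: [3.135, -0.197, -0.0]
contact_force: [-0.1, 0.2, -2.7]
opening: 0.0593
grip_force: 46.6
t: 44.4
tool_pos: [0.4594, 0.3561, 0.0672]
tool_rot: [3.133, -0.197, -0.005]
contact_force: [0.3, -0.6, 0.0]
opening: 0.0856
grip_force: 0.0
t: 45.02
tool_pos: [0.3811, 0.3678, 0.2725]
tool_rot: [-3.131, 0.196, -0.008]
contact_force: [-0.3, 0.0, 0.0]
opening: 0.0854
grip_force: 0.0
[0.37795816 0.36793353 0.27095761] -0.12292141253556549
tag px [392.  87.] ctr [0.4894 0.3632] size [38. 16.] ang 82.8
tag px [405. 134.] ctr [0.4595 0.3586] size [54. 15.] ang 82.9
call
  [[4.7,36.5,0],[0,0,0.08]]
call
  [[8.0,24.4,0],[0,0,0.11]]
```

E stands in the far nest at (0.4595, 0.3586). Now D.

```bash
python3 -m handwheel '[[[1,6,0],[0,0,0]],[[2,12,0],[0,0,0.03]],[[3,18,0],[0,0,0.05]],[[3.8,24,0],[0,0,0.08]],[[4.7,30,0],[0,0,0.08]]]';  python3 -m handwheel '[[[0.5,6,0],[0,0,0]],[[2,12,0],[0,0,0]],[[4,18,0],[0,0,0.05]],[[6,24,0],[0,0,0.1]],[[8,30,0],[0,0,0.11]]]'; python3 -m handwheel '[[[0,0,0],[0,0,0]]]'
python3 - <<'E'
from tags import *
im,C=snap("wrist","w19.png");p=pose();print(p[0],yaw(p)); tags(im,C,.054)
rows([np.r_[p[0][:2],yaw(p)],np.r_[.477,-.2946,-.314]],0,1)
E
```

```text
t: 45.7
tool_pos: [0.3901, 0.0616, 0.2688]
tool_rot: [-3.125, 0.321, -0.003]
contact_force: [1.4, 0.8, -0.2]
opening: 0.0856
grip_force: 0.0
t: 46.32
tool_pos: [0.4072, -0.2468, 0.269]
tool_rot: [3.102, -0.495, 0.003]
contact_force: [0.3, 0.9, -0.0]
opening: 0.0852
grip_force: 0.0
t: 46.45
tool_pos: [0.4068, -0.2478, 0.2679]
tool_rot: [-3.101, 0.502, 0.002]
contact_force: [0.6, 0.7, -0.3]
opening: 0.0855
grip_force: 0.0
[ 0.40697472 -0.24594927  0.26805595] -0.31848094292599277
tag px [438. 127.] ctr [ 0.4769 -0.2945] size [54. 14.] ang 71.8
call
  [[8.2,2.4,0],[0,0,-0.00]]
```

```bash
python3 -m handwheel '[[[4,1.2,2],[0,0,0]],[[8.2,2.4,6],[0,0,0]],[[8.2,2.4,12],[0,0,0]],[[8.2,2.4,18],[0,0,0]],[[8.2,2.4,22],[0,0,0]]]' -1 40; python3 -m handwheel '[[[0,0,1.5],[0,0,0]],[[0,0,2.7],[0,0,0]],[[0,0,2.7],[0,0,0]]]'; python3 -m handwheel '[[[0,0,0],[0,0,0]],[[0,0,0],[0,0,0]],[[0,0,0],[0,0,0]],[[0,0,0],[0,0,0]],[[0,0,0],[0,0,0]]]' 1 40;  python3 -m handwheel '[[[0,0,-1],[0,0,0]],[[0,0,-6],[0,0,0]],[[0,0,-12],[0,0,0]],[[0,0,-18],[0,0,0]],[[0,0,-22],[0,0,0]]]'
python3 - <<'E'
from plan import *
p=pose();print(p[0],yaw(p),p[2]["opening"])
rows([np.r_[p[0][:2],yaw(p)],np.r_[.40,-.02,-.13],np.r_[.447,.249,-.126]],0,1)
E
```

```text
t: 47.12
tool_pos: [0.4771, -0.2901, 0.0455]
tool_rot: [-3.101, 0.49, 0.004]
contact_force: [0.3, -0.3, 0.1]
opening: 0.0856
grip_force: 0.0
t: 47.5
tool_pos: [0.4786, -0.2928, 0.022]
tool_rot: [3.102, -0.492, 0.002]
contact_force: [-0.3, 0.3, -0.4]
opening: 0.0853
grip_force: 0.0
t: 48.12
tool_pos: [0.4793, -0.2944, 0.0235]
tool_rot: [3.1, -0.493, 0.006]
contact_force: [-1.3, -1.5, 6.1]
opening: 0.0594
grip_force: 45.2
t: 48.75
tool_pos: [0.4781, -0.2925, 0.2443]
tool_rot: [3.102, -0.493, 0.004]
contact_force: [0.3, -0.1, -4.0]
opening: 0.0591
grip_force: 45.7
[ 0.47808899 -0.29251216  0.24425273] -0.3150977272212016 0.05912545912171692
call
  [[-15.9,-23.5,0],[0,0,-0.19]]
call
  [[1.2,-27.3,0],[0,0,-0.00]]
```

```bash
python3 -m handwheel '[[[-4,-5,0],[0,0,-0.05]],[[-8,-10,0],[0,0,-0.1]],[[-11,-15,0],[0,0,-0.15]],[[-14,-20,0],[0,0,-0.19]],[[-15.9,-23.5,0],[0,0,-0.19]]]';  python3 -m handwheel '[[[0,-6,0],[0,0,0]],[[0.4,-12,0],[0,0,0]],[[0.8,-18,0],[0,0,0]],[[1.2,-24,0],[0,0,0]],[[1.2,-27.2,0],[0,0,0]]]'; python3 -m handwheel '[[[0,0,0],[0,0,0]],[[0,0,6],[0,0,0]],[[0,0,12],[0,0,0]],[[0,0,16],[0,0,0]],[[0,0,16],[0,0,0]]]'
```

```text
t: 49.38
tool_pos: [0.3979, -0.0176, 0.2402]
tool_rot: [-3.134, 0.194, 0.002]
contact_force: [1.1, -0.8, -3.3]
opening: 0.0591
grip_force: 45.6
t: 50.0
tool_pos: [0.4443, 0.251, 0.2401]
tool_rot: [3.136, -0.192, -0.004]
contact_force: [-0.9, -0.7, -4.2]
opening: 0.0594
grip_force: 45.8
t: 50.62
tool_pos: [0.4416, 0.2461, 0.0767]
tool_rot: [3.131, -0.198, -0.015]
contact_force: [-0.5, -0.3, -3.0]
opening: 0.0595
grip_force: 45.7
```

```bash
python3 -m handwheel '[[[0.3,0,2.5],[0,0,0]],[[0.3,0,4.2],[0,0,0]],[[0.3,0,4.2],[0,0,0]],[[0.3,0,4.2],[0,0,0]]]'; python3 -m handwheel '[[[0,0,0.3],[0,0,0]],[[0,0,0.3],[0,0,0]]]'
```

```text
t: 51.12
tool_pos: [0.4492, 0.2483, 0.0404]
tool_rot: [-3.135, 0.197, -0.003]
contact_force: [-0.4, -0.3, -2.8]
opening: 0.0594
grip_force: 45.7
t: 51.38
tool_pos: [0.4486, 0.2481, 0.0364]
tool_rot: [-3.135, 0.196, -0.001]
contact_force: [-0.2, 0.4, -3.2]
opening: 0.0593
grip_force: 45.8
```

```bash
python3 -m handwheel '[[[0,0,0.3],[0,0,0]],[[0,0,0.7],[0,0,0]],[[0,0,0.7],[0,0,0]]]'; python3 -m handwheel '[[[0,0,0.1],[0,0,0]],[[0,0,0.1],[0,0,0]]]'
```

```text
t: 51.75
tool_pos: [0.4479, 0.2478, 0.0284]
tool_rot: [3.135, -0.196, -0.002]
contact_force: [-0.2, -0.4, -2.5]
opening: 0.0592
grip_force: 45.8
t: 52.0
tool_pos: [0.4484, 0.248, 0.028]
tool_rot: [3.135, -0.197, -0.0]
contact_force: [-0.2, -0.1, -3.1]
opening: 0.0595
grip_force: 45.8
```

```bash
python3 -m handwheel '[[[0,0,0],[0,0,0]],[[0,0,0],[0,0,0]],[[0,0,0],[0,0,0]],[[0,0,-1],[0,0,0]],[[0,0,-4],[0,0,0]]]' -1; python3 -m handwheel '[[[0,0,-6],[0,0,0]],[[0,0,-12],[0,0,0]],[[0,0,-18],[0,0,0]],[[-4,5,-22],[0,0,0]],[[-4,10,-26],[0,0,0]]]'; python3 -m handwheel '[[[0,0,0],[0,0,0]],[[0,0,0],[0,0,0]]]'
python3 - <<'E'
from tags import *
im,C=snap("wrist","w20.png");p=pose();print(p[0],yaw(p)); print("tray");tags(im,C,.058); print("rod");tags(im,C,.152)
b=im.astype(int); m=((b[:,:,2]>b[:,:,0]*1.2)&(b[:,:,2]>80)).astype(np.uint8)
n,l,s,c=cv2.connectedComponentsWithStats(m)
for i in range(1,n):
  if s[i,4]>200: print("orange",c[i],s[i],toz("w",c[i],.155,C), im[l==i].mean(0))
for n in("scene","side"):
  snap(n)
  for q,z in(("passed1",.098),("rejected1",.004),("stop",.091),("flask",0),("beaker",0),("corkring",0)):
    for d in ctrl.landmark_of(n,q)[:3]: print(n,q,round(d["score"],2),np.round(toz(n,d["position"],z),3))
E
```

```text
t: 52.62
tool_pos: [0.4471, 0.2475, 0.0673]
tool_rot: [3.134, -0.196, -0.005]
contact_force: [-0.2, 0.2, -0.0]
opening: 0.0854
grip_force: 0.0
t: 53.25
tool_pos: [0.3971, 0.1632, 0.322]
tool_rot: [-3.135, 0.192, -0.002]
contact_force: [1.8, -0.6, 0.4]
opening: 0.0852
grip_force: 0.0
t: 53.5
tool_pos: [0.3986, 0.1636, 0.3201]
tool_rot: [-3.135, 0.197, -0.001]
contact_force: [0.7, -0.1, -1.0]
opening: 0.0855
grip_force: 0.0
[0.39834152 0.16386952 0.31905041] -0.12483868736320364
tray
tag px [143. 192.] ctr [0.461  0.3582] size [55. 14.] ang 83.6
tag px [284. 191.] ctr [0.4468 0.2498] size [55. 13.] ang 82.5
rod
tag px [637.  50.] ctr [0.5044 0.0209] size [32. 58.] ang 10.7
tag px [143. 192.] ctr [0.4626 0.3112] size [42. 10.] ang 83.6
tag px [284. 191.] ctr [0.4517 0.228 ] size [42. 10.] ang 82.5
tag px [197. 222.] ctr [0.4406 0.2828] size [25. 58.] ang 4.0
tag px [321. 222.] ctr [0.4311 0.2095] size [57. 25.] ang 81.6
orange [320.7986837   26.77506775] [ 283    0   76   59 2583] [0.51621976 0.0961524  0.155     ] [ 97.83546264 101.51296942 192.84204413]
orange [397.52216749  19.592028
[... 281 characters left out ...]
]
scene passed1 0.74 [0.642 0.1   0.098]
scene passed1 0.7 [0.637 0.203 0.098]
scene rejected1 0.94 [0.463 0.36  0.004]
scene rejected1 0.58 [0.442 0.248 0.004]
scene stop 0.55 [0.554 0.011 0.091]
scene flask 0.89 [ 0.77  -0.146  0.   ]
scene flask 0.39 [0.475 0.279 0.   ]
scene beaker 0.63 [ 0.35  -0.325  0.   ]
scene beaker 0.52 [0.472 0.041 0.   ]
scene beaker 0.49 [0.536 0.136 0.   ]
scene corkring 0.55 [ 0.527 -0.046  0.   ]
side passed1 0.92 [0.644 0.204 0.098]
side passed1 0.66 [0.639 0.145 0.098]
side rejected1 0.89 [0.451 0.255 0.004]
side stop 0.87 [0.551 0.009 0.091]
side stop 0.74 [0.642 0.091 0.091]
side flask 0.96 [ 0.762 -0.144  0.   ]
side corkring 0.84 [ 0.549 -0.032 -0.   ]
```

Every reading agrees: three bosses hang on the rear leg, two stand in the tray, the stop is on the front leg near x = 0.55, and the flask, beaker and cork ring read as at the start.

```bash
python3 -c "
from station import ctrl
print(ctrl.finish_job())"
```

```text
the job is handed in; nothing more can be done
None
```

The job is handed in: all three passed bosses hang on the rear leg, the end stop is on the front leg, both rejects stand upright in the tray, and the flask, beaker and cork ring were never touched; the verdict was not shown, and my last check was by camera measurements, since the 14 pictures were used up.

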